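# Clear the walnut shells and plate a cheese tower

## Task

Clear the walnut shells off the blue plate into the green scrap caddy. Then build a neat stack in the middle of the plate: the dark rye round at the bottom, all the wax cheeses that are there on it in any order, and the pale seeded oat round on top, seeds up. Also put the wooden muddler that cracked the nuts back on its cradle, lying level in both notches, and leave the jars, can, mug and ramekin where they stand.

Things in the scene. Friction and masses are not known exactly. Their poses are not given: they have to be found in the camera images.
- plate: flat blue ceramic plate, 180 mm in diameter, 10 mm thick, flat on top, with a thin white ring of 80 mm diameter marking the middle; fixed; origin at the centre of its underside, on the counter (its top is 10 mm above)
- caddy: open green square scrap caddy, 130 x 130 mm outside, 65 mm high, walls and floor 5 mm; fixed; origin at the centre of its underside, x and y square to its walls
- cradle: wooden cradle: base board 150 mm (its x) by 70 mm (its y), 10 mm thick, with two upright saddles at x = -52 and +52 mm, each 16 mm thick along x, with a 90-degree V notch that opens upwards (about 50 mm wide at the mouth, its bottom 30 mm and its mouth about 56 mm above the counter); fixed; origin at the centre of its underside; the muddler lies along x
- cradle_seat (a point): the point midway between the two notches where the centre of the muddler belongs when seated (48 mm above the counter); axes as the cradle's
- muddler: dark wooden eight-sided stick, 180 mm long (its x), 26 mm across flats, a thin steel band near each end, 100 g; origin at its centre, 13 mm above the counter when lying; either end may go either way
- base: dark brown rye crispbread round, a flat disc 60 mm in diameter and 14 mm thick, 35 g, the bottom of the stack; origin at its centre (7 mm above what it lies on), z is its axis
- top: pale oat round, a flat disc 60 mm in diameter and 14 mm thick, 35 g, the top of the stack, small dark seeds on its upper face; origin at its centre (7 mm above what it lies on), z is its axis and points out of the seeded face
- cheese_red: red wax-coated mini cheese, a flat disc 54 mm in diameter and 18 mm thick, 40 g, with a cream dot on its upper face; origin at its centre (9 mm above what it lies on), z is the disc's axis. May be absent.
- cheese_yellow: yellow wax-coated mini cheese, a flat disc 54 mm in diameter and 18 mm thick, 40 g, with a cream dot on its upper face; origin at its centre (9 mm above what it lies on), z is the disc's axis. May be absent.
- cheese_black: black wax-coated mini cheese, a flat disc 54 mm in diameter and 18 mm thick, 40 g, with a cream dot on its upper face; origin at its centre (9 mm above what it lies on), z is the disc's axis. May be absent.
- shell1: brown chunky piece of walnut shell, a dome about 34 mm across and 25 mm high; origin in its middle (12 mm above what it stands on), z upwards through the dome as it first stands; 15 g. May be absent.
- shell2: brown chunky piece of walnut shell, a dome about 34 mm across and 25 mm high; origin in its middle (12 mm above what it stands on), z upwards through the dome as it first stands; 15 g. May be absent.
- shell3: brown chunky piece of walnut shell, a dome about 34 mm across and 25 mm high; origin in its middle (12 mm above what it stands on), z upwards through the dome as it first stands; 15 g. May be absent.
- shell4: brown chunky piece of walnut shell, a dome about 34 mm across and 25 mm high; origin in its middle (12 mm above what it stands on), z upwards through the dome as it first stands; 15 g. May be absent.
- spice_jar: small amber jar with red lid, 40 mm in diameter, 75 mm high, origin at the centre of its underside. Bystander: leave where it is.
- salt_jar: small white jar with steel lid, 40 mm in diameter, 75 mm high, origin at the centre of its underside. Bystander: leave where it is.
- jam_jar: dark red jam jar with brass lid, 64 mm in diameter, 90 mm high, origin at the centre of its underside. Bystander: leave where it is.
- mug: white mug, 80 mm in diameter, 90 mm high, handle at its +y, origin at the centre of its underside. Bystander: leave where it is.
- tomato_can: tin can with red label, 72 mm in diameter, 100 mm high, origin at the centre of its underside. Bystander: leave where it is.
- ramekin: terracotta ramekin, 84 mm in diameter, 40 mm high, origin at the centre of its underside. Bystander: leave where it is.

How it is judged:
On the way, in this order (a step that is already met when the one before it is completed fails the run):
1. all the walnut shells are in the caddy (x of shell1 in the frame of caddy between -0.062 and 0.062 m and y of shell1 in the frame of caddy between -0.062 and 0.062 m and z of each of shell1, shell2, shell3, shell4 in the frame of caddy below 0.06 m and x of shell2 in the frame of caddy between -0.062 and 0.062 m and y of shell2 in the frame of caddy between -0.062 and 0.062 m and x of shell3 in the frame of caddy between -0.062 and 0.062 m and y of shell3 in the frame of caddy between -0.062 and 0.062 m and x of shell4 in the frame of caddy between -0.062 and 0.062 m and y of shell4 in the frame of caddy between -0.062 and 0.062 m), for 0.2 s.
2. the dark rye round lies flat in the middle of the plate, let go (horizontal distance between base and plate below 0.012 m and angle between the z axis of base and the z axis of plate, either way round below 0.12 rad and contact force between the fingers and base below 0.1 N and linear speed of base below 0.03 m/s and z of base in the frame of plate between 0.013 and 0.021 m), for 0.2 s.
3. all the cheeses are stacked flat and centred on the rye round, let go (all of step 2 and horizontal distance between each of cheese_red, cheese_yellow, cheese_black and plate below 0.012 m and angle between the z axis of each of cheese_red, cheese_yellow, cheese_black and the z axis of plate, either way round below 0.12 rad and contact force between the fingers and cheese_red below 0.1 N and linear speed of each of cheese_red, cheese_yellow, cheese_black below 0.03 m/s and z of cheese_red in the frame of plate between 0.029 and 0.075 m and contact force between the fingers and cheese_yellow below 0.1 N and z of cheese_yellow in the frame of plate between 0.029 and 0.075 m and contact force between the fingers and cheese_black below 0.1 N and z of cheese_black in the frame of plate between 0.029 and 0.075 m), for 0.2 s.
4. the seeded oat round lies on top of the stack, seeds up, let go (all of step 3 and horizontal distance between top and plate below 0.012 m and angle between the z axis of top and the z axis of plate, either way round below 0.12 rad and contact force between the fingers and top below 0.1 N and linear speed of top below 0.03 m/s and angle between top's own z axis and vertical below 0.12 rad and z of top in the frame of plate above 0.045 m and z of each of cheese_red, cheese_yellow, cheese_black in the frame of top below -0.012 m), for 0.2 s.
At the end, for the whole second after the job is handed in: Shells in the caddy; rye round, cheeses, oat round (seeds up) stacked on the plate, each flat (0.12 rad) and within 12 mm of the plate's centre line; muddler in both notches, within 0.08 rad of the cradle's line, 30 mm of the seat point, height within 6 mm; all let go and at rest (all of step 1 and all of step 4 and horizontal distance between muddler and cradle_seat below 0.03 m and z of muddler in the frame of cradle_seat between -0.006 and 0.006 m and angle between the x axis of muddler and the x axis of cradle, either way round below 0.08 rad and linear speed of muddler below 0.03 m/s); the robot touches nothing.
It fails at once if a jar, the can, the mug or the ramekin is knocked over or shifted by more than 40 mm (distance of any of spice_jar, salt_jar, jam_jar, mug, tomato_can, ramekin from where it was at the start of the episode above 0.04 m or angle between any of spice_jar, salt_jar, jam_jar, mug, tomato_can, ramekin's own z axis and vertical above 0.5 rad).
Of cheese_red, cheese_yellow, cheese_black only 2 to 3 are there at a start; the rules pass over those that are not, and their reading is None.
Of shell1, shell2, shell3, shell4 only 2 to 4 are there at a start; the rules pass over those that are not, and their reading is None.
At some moment in a run one of shell1, shell2, shell3, shell4, cheese_red, cheese_yellow, cheese_black, muddler may be knocked a few centimetres aside while the robot is not near it.
Once in a run the grip may slacken for a moment while it holds something.
It also fails if it takes over 210 s, if anything falls off the work surface, if the arm or the gripper's body presses on something with over 40 N, if the wrist force passes 120 N, or if a joint passes its speed limit or range.

## Robot

A 7-joint arm with a two-finger parallel gripper is mounted at the origin on the work surface. World frame = base frame: x ahead of the robot, y to its left, z up, the work surface at z = 0. Lengths are in m, angles in rad, forces in N, time in s.
With the tool pointing down it reaches from about 0.4 to 0.85 m from the base axis. Payload 10.4 kg.
Tool frame: the origin (TCP) lies at the very end of the fingers, on their centre line; the grasp point (between the pads) lies manip.grasp_offset behind it (manip.grasp_offset is the distance from the TCP to the grasp point, in m); z points along the fingers, x is the direction in which the jaws open and shut, and the axes are right-handed (so a half turn about z gives the same grasp; the last joint's range is limited). The gripper opens to 85 mm and grips with 20 to 120 N. Pads are 22 mm wide; open, the fingers measure 114 mm over their backs; the gripper's body (76 mm by 85 mm) begins 54 mm behind the grasp point. The pads swing forward as they close: fully open they stand 13 mm farther back than shut.
Start: joints at [1.162, 0.332, -0.065, 1.46, 0.022, 1.35, -0.088], TCP at [0.235, -0.579, 0.231] pointing down, gripper open.
Joint ranges: [-2.6, 2.6], [-0.5, 2.12], [-1.47, 1.34], [0.16, 2.42], [-1.27, 4.41], [0.06, 2.06], [-2.6, 2.6]. Speed limits (rad/s): [2.22, 2.22, 2.79, 2.79, 3.14, 3.14, 3.14].

## Interface

Orientations are given as a unit quaternion [x, y, z, w].
In Python, from workcell import manip gives the robot as it stands.
- The arm moves only by the shell command python3 -m crank 'ROWS' [FORCE]. ROWS is JSON, a list that holds one entry, the list of rows, each a list of 7 numbers: the shift along the world's x, y, z in units of 60 mm (1.0 is 60 mm), then the turn, a rotation vector about the world's x, y, z in units of 5 degrees (1.0 is 5 degrees), then the finger opening in mm, from 0 to 85.4. A call has 1 to 8 rows; each row shifts and turns the commanded pose from where the row before left it; what a row does not reach is not made up. A row lasts 1/8 s, in which the tool goes at most 62.5 mm and 10.7 degrees, less where a joint would pass 70% of its speed; a pose out of reach is approached as far as the arm can. A call is refused whole if a number of a shift passes 1 or a number of a turn 1, either way. A call with a gripper value outside its range is refused whole. The fingers move at their own pace and stop on an object; FORCE is the grip in N (left out, the last holds). Time passes only in rows, so rows that do not move let the fingers close. It gives the time, the measured TCP pose, the force and the opening at its end, in the units of the state.
- manip.get_obs(): the state, without advancing time (a new reading comes with each control period).
- manip.camera(name): name is "scene" or "top" or "wrist"; returns (picture, depth): 384x512x3 uint8, blue, green, red; 384x512 float32, m along the optical axis (not along the pixel's ray), 0 where there is no reading.
- manip.get_calibration(name): a dict with "fx", "fy", "cx", "cy" (pixels), "rvec" (rotation vector, rad) and "tvec" (3), from world to camera coordinates, as OpenCV has them; the wrist camera has in their place "T_tool_cam" (4x4, takes a point from camera to tool coordinates, whose origin is the TCP and whose axes are the tool frame's). Camera axes: x right, y down, z forward; pixel columns grow to the right and rows downward; lengths in m; the calibration is good to about 2 mm. A picture is of the moment at which its call begins: read the wrist's pose just before it. get_calibration takes no time and is no camera call.
- manip.hand_in(): hands the job in, once; it reports no verdict.
The state is a dict: "clock": time; "joint_pos": joint angles; "joint_velocities": joint speeds; "tau": joint torques, N m; "position": TCP position; "ee_rot": TCP orientation; "ft_force": force on the tool from outside, world axes, zero at the start; "torque": the same for the moment, N m; "grip_width": opening from 0.0 (shut) to 1.0 (fully open).
Only numpy, scipy, OpenCV 4.12 (cv2) and the standard library are available. Lean on these libraries where they do the work, as an engineer would, in place of code of your own. Each camera call takes 0.05 s, during which the arm holds its last target.

## Working session

There is one attempt and no reset: what is moved stays moved. The work goes in short steps, Python scripts to look and compute and a shell command to move; the robot and the scene stay as the last step left them, time stands still between calls to the robot, and variables do not carry over. Pictures are saved under pics/ and viewed, and the job is handed in when it is done.

```bash
ls; mkdir -p pics
cat > h.py <<'E'
import numpy as np, cv2
from workcell import manip
from scipy.spatial.transform import Rotation as R
def cam(name):
    o=manip.get_obs(); im,d=manip.camera(name); c=manip.get_calibration(name)
    if 'rvec' in c:
        Rc=R.from_rotvec(np.ravel(c['rvec'])).as_matrix(); t=np.ravel(c['tvec'])
        Rw=Rc.T; p=-Rc.T@t
    else:
        T=np.array(c['T_tool_cam']); Rt=R.from_quat(o['ee_rot']).as_matrix()
        Rw=Rt@T[:3,:3]; p=Rt@T[:3,3]+np.array(o['position'])
    return im,d,(c['fx'],c['fy'],c['cx'],c['cy'],Rw,p)
def ray(k,u,v):
    return k[4]@np.array([(u-k[2])/k[0],(v-k[3])/k[1],1.])
def onplane(k,u,v,z):
    r=ray(k,u,v); return k[5]+r*(z-k[5][2])/r[2]
def pt(k,d,u,v):
    return k[5]+ray(k,u,v)*d[int(v),int(u)]
def cloud(k,d):
    v,u=np.mgrid[:d.shape[0],:d.shape[1]]
    q=np.stack([(u-k[2])/k[0],(v-k[3])/k[1],np.ones_like(d)],-1)*d[...,None]
    return q@k[4].T+k[5]
def proj(k,P):
    q=k[4].T@(np.asarray(P)-k[5]); return q[0]/q[2]*k[0]+k[2],q[1]/q[2]*k[1]+k[3]
E
python3 - <<'E'
from h import *
o=manip.get_obs();print(o,manip.grasp_offset)
for n in('scene','top','wrist'):
    im,d,k=cam(n);cv2.imwrite(f'pics/{n}0.png',im);np.savez(f'{n}0.npz',im=im,d=d);print(n,k[5],k[4][:,2],k[:4],(d==0).mean())
E
```

```text
pics
{'clock': 0.0, 'joint_pos': array([ 1.16238872,  0.33286424, -0.06467494,  1.46093835,  0.02159122,
        1.34990924, -0.08849145]), 'joint_velocities': array([ 0.00050128, -0.00093061,  0.0005597 , -0.0016358 ,  0.00101386,
        0.00079407,  0.00059909]), 'tau': array([ 1.49615717e-04, -6.25445008e+01,  4.89232969e-02, -3.91606665e+01,
        1.59991969e-02,  9.91957553e-03, -9.03015177e-06]), 'position': array([ 0.23503374, -0.57871635,  0.23052205]), 'ee_rot': array([ 8.29551199e-01, -5.58430212e-01, -6.08610698e-04, -3.69726165e-04]), 'ft_force': array([ 0.28044402, -0.13087609,  0.53437373]), 'torque': array([ 0.03774808,  0.04166581, -0.01565152]), 'grip_width': 1.0024156785833136} 0.0187
scene [1.1016569  0.69761386 0.62922381] [-0.50272554 -0.67744981 -0.53696255] (393.3389961945665, 393.3389961945665, 251.33524753961964, 196.36041618106648) 0.0037740071614583335
top [ 0.4991769  -0.01134689  1.07776853] [ 0.06250311 -0.00706975 -0.99801973] (424.2495865352769, 424.2495865352769, 256.4236722286831, 190.9468936921595) 0.003977457682291667
wrist [ 0.29860555 -0.55258186  0.3723011 ] [-0.25060307 -0.10086125 -0.96282143] (321.8417634541387, 321.8417634541387, 260.67981690659076, 189.57403664301876) 0.004206339518229167
```

View pics/top0.png

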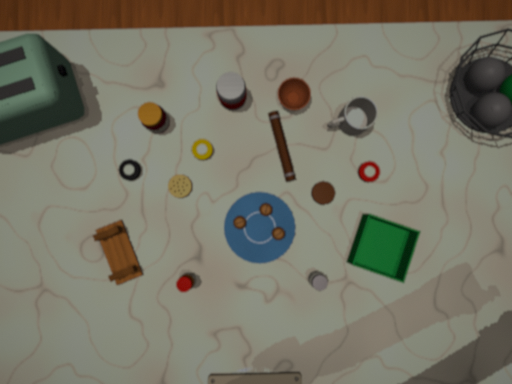

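View pics/scene0.png

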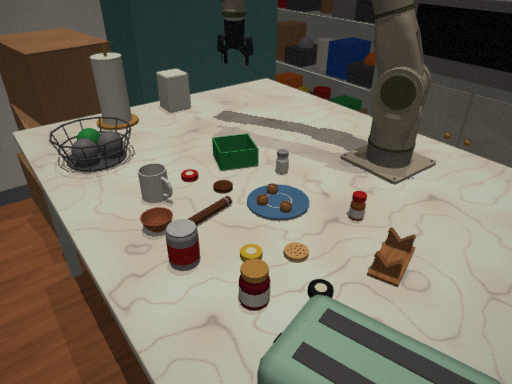

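View pics/wrist0.png

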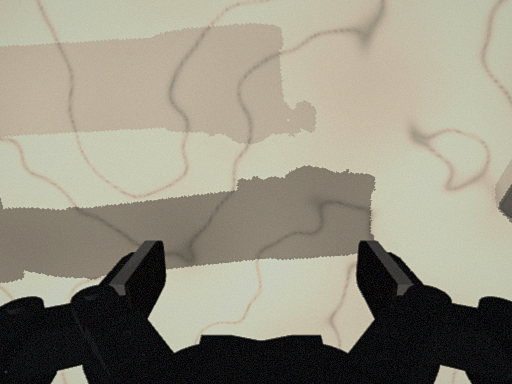

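The top view shows three shells on the plate near (266,210), (240,223) and (279,234). The rye round is at (323,192) and the oat round, seeds up, at (180,186). The cheeses are red at (369,171), yellow at (203,149) and black at (130,170). The muddler is at (282,146), the cradle at (119,252) and the caddy at (385,247). Next I'll measure them from both the top and scene views.

```bash
cat > meas.py <<'E'
from h import *
def blobs(im,d,k,zmin=0.006,zmax=0.12,amin=25):
    P=cloud(k,d); m=((P[...,2]>zmin)&(P[...,2]<zmax)&(d>0)).astype(np.uint8)
    n,l,s,c=cv2.connectedComponentsWithStats(m,connectivity=4)
    return [(i,s[i],c[i],P[l==i],im[l==i].mean(0)) for i in range(1,n) if s[i][4]>=amin],P,l
def hue(im,lo,hi):
    return cv2.inRange(cv2.cvtColor(im,cv2.COLOR_BGR2HSV),lo,hi)
E
python3 - <<'E'
from meas import *
for n in('top','scene'):
    z=np.load(n+'0.npz');im,d=z['im'],z['d']
    c=manip.get_calibration(n);Rc=R.from_rotvec(np.ravel(c['rvec'])).as_matrix();k=(c['fx'],c['fy'],c['cx'],c['cy'],Rc.T,-Rc.T@np.ravel(c['tvec']))
    b,P,l=blobs(im,d,k)
    t=P[(np.abs(P[...,2])<.01)&(P[...,0]<.9)&(P[...,0]>.3)&(np.abs(P[...,1])<.4)]
    print(n,'table z med/std',np.median(t[:,2]),t[:,2].std())
    for i,s,cc,p,col in b:
        if s[4]>6000: continue
        zt=np.percentile(p[:,2],90); q=p[p[:,2]>zt-.006]
        print(i,s[4],cc.round(),'top z %.3f'%zt,'ctr',((q[:,:2].max(0)+q[:,:2].min(0))/2).round(3),'ext',np.ptp(q[:,:2],axis=0).round(3),col.round())
E
```

```text
top table z med/std -0.0001937021946444295 0.0029475457224911747
4 4017 [485.  90.] top z 0.101 ctr [ 0.803 -0.561] ext [0.262 0.142] [45. 48. 48.]
21 1763 [ 51. 109.] top z 0.111 ctr [0.805 0.486] ext [0.194 0.161] [36. 44. 35.]
43 940 [231.  90.] top z 0.101 ctr [0.812 0.037] ext [0.064 0.064] [ 93.  97. 105.]
50 753 [294.  92.] top z 0.040 ctr [ 0.806 -0.118] ext [0.083 0.08 ] [26. 45. 84.]
62 944 [356. 115.] top z 0.090 ctr [ 0.743 -0.269] ext [0.078 0.079] [73. 79. 82.]
70 738 [153. 117.] top z 0.091 ctr [0.752 0.23 ] ext [0.056 0.055] [ 32.  72. 102.]
79 766 [282. 145.] top z 0.027 ctr [ 0.681 -0.085] ext [0.176 0.061] [32. 45. 64.]
136 361 [202. 149.] top z 0.020 ctr [0.676 0.116] ext [0.053 0.051] [ 49. 125. 139.]
154 371 [129. 169.] top z 0.019 ctr [0.628 0.299] ext [0.051 0.052] [57. 62. 62.]
155 375 [369. 171.] top z 0.021 ctr [ 0.609 -0.303] ext [0.051 0.052] [ 53.  62. 126.]
166 440 [179. 185.] top z 0.016 ctr [0.584 0.174] ext [0.058 0.058] [ 72. 119. 136.]
173 436 [323. 192.] top z 0.016 ctr [ 0.559 -0.186] ext [0.056 0.056] [33. 51. 78.]
180 3864 [259. 227.] top z 0.0
[... 1347 characters left out ...]
 ext [0.05  0.053] [ 43.  50. 126.]
75 202 [223. 186.] top z 0.017 ctr [ 0.558 -0.18 ] ext [0.059 0.058] [23. 39. 68.]
76 1754 [278. 202.] top z 0.028 ctr [ 0.49  -0.016] ext [0.09  0.122] [102.  87.  70.]
79 412 [358. 205.] top z 0.077 ctr [0.348 0.162] ext [0.038 0.036] [41. 53. 95.]
80 2510 [181. 232.] top z 0.101 ctr [0.81  0.041] ext [0.065 0.065] [54. 62. 91.]
86 1584 [393. 258.] top z 0.049 ctr [0.421 0.334] ext [0.132 0.097] [37. 63. 96.]
89 385 [296. 252.] top z 0.017 ctr [0.583 0.179] ext [0.061 0.059] [ 73. 118. 154.]
90 1704 [254. 278.] top z 0.092 ctr [0.751 0.235] ext [0.056 0.056] [ 51.  83. 112.]
91 382 [320. 288.] top z 0.021 ctr [0.626 0.306] ext [0.055 0.054] [55. 62. 65.]
```

Run:
```python
import cv2
im=cv2.imread('pics/top0.png');cv2.imwrite('pics/tz.png',cv2.resize(im[80:300,90:430],None,fx=2.3,fy=2.3,interpolation=cv2.INTER_CUBIC))
```

```text
(no output)
```

View pics/tz.png

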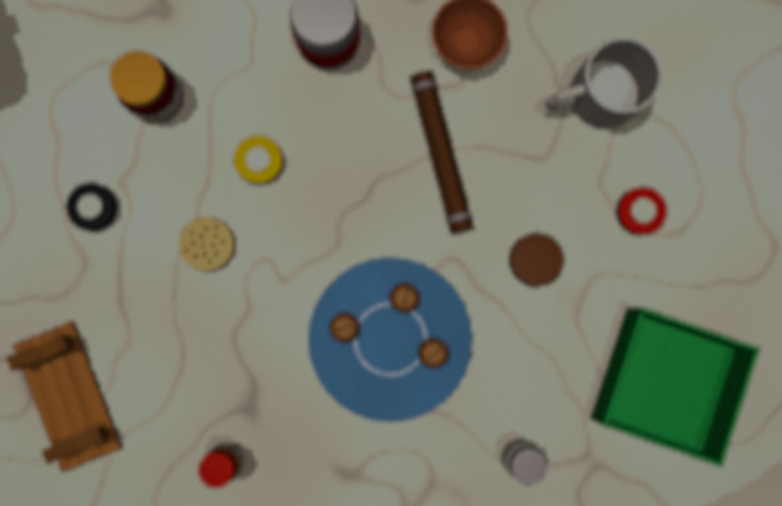

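All blobs match the stated sizes and heights. The top and scene views differ by about 5 mm in y, so the wrist camera will decide. Next come the finer poses.

Run:
```python
from meas import *
for n in('top','scene'):
    z=np.load(n+'0.npz');im,d=z['im'],z['d']
    c=manip.get_calibration(n);Rc=R.from_rotvec(np.ravel(c['rvec'])).as_matrix();k=(c['fx'],c['fy'],c['cx'],c['cy'],Rc.T,-Rc.T@np.ravel(c['tvec']))
    P=cloud(k,d)
    hsv=cv2.cvtColor(im,cv2.COLOR_BGR2HSV)
    bl=cv2.inRange(hsv,(98,90,40),(115,255,255)); 
    n_,l,s,cc=cv2.connectedComponentsWithStats(bl); i=1+s[1:,4].argmax(); p=P[l==i]
    print(n,'plate',s[i][4],((p.max(0)+p.min(0))/2).round(3),np.ptp(p,axis=0).round(3),np.median(p[:,2]).round(4))
    ct=((p.max(0)+p.min(0))/2)
    near=(np.linalg.norm(P[...,:2]-ct[:2],axis=-1)<.085)&(P[...,2]>.015)&(P[...,2]<.06)
    n_,l,s,cc=cv2.connectedComponentsWithStats(near.astype(np.uint8))
    for i in range(1,n_):
        if s[i][4]>15: p=P[l==i]; print(' shell',s[i][4],cc[i].round(),((p.max(0)+p.min(0))/2).round(3),'zmax',p[:,2].max().round(3))
    for nm,c0,zl,zh,rad in(('muddler',(.681,-.083),.012,.04,.11),('cradle',(.422,.331),.006,.07,.1),('caddy',(.421,-.32),.05,.075,.11)):
        m=(np.linalg.norm(P[...,:2]-c0,axis=-1)<rad)&(P[...,2]>zl)&(P[...,2]<zh)
        r=cv2.minAreaRect((P[m][:,:2]*1000).astype(np.float32)); print(' ',nm,r)
```

```text
top plate 2594 [ 0.474 -0.025  0.54 ] [0.173 0.174 1.075] 0.0096
 shell 140 [266. 209.] [ 0.52  -0.04   0.027] zmax 0.039
 shell 144 [239. 221.] [0.49  0.025 0.028] zmax 0.039
 shell 142 [278. 233.] [ 0.461 -0.07   0.028] zmax 0.037
  muddler ((691.7451171875, -85.70094299316406), (82.7240219116211, 197.54727172851562), 83.18671417236328)
  cradle ((422.6649169921875, 328.824951171875), (149.76075744628906, 71.09486389160156), 20.69110870361328)
  caddy ((421.6659851074219, -323.5317077636719), (132.31166076660156, 130.08273315429688), 69.32070922851562)
scene plate 1262 [-0.805 -0.949  0.077] [0.307 0.364 0.199] 0.1138
  muddler ((689.5855102539062, -85.99092102050781), (70.59248352050781, 197.3325653076172), 80.523681640625)
  cradle ((421.7901916503906, 333.79302978515625), (150.298095703125, 70.14221954345703), 21.040769577026367)
  caddy ((420.15997314453125, -318.564453125), (137.69747924804688, 130.35162353515625), 69.67593383789062)
```

```bash
python3 -m crank '[[[1,1,0.3,0,0,0.8,85],[1,1,0,0,0,0.8,85],[1,1,0,0,0,0.8,85],[0.7,1,0,0,0,0.8,85],[0.2,1,0,0,0,0.8,85],[0.2,1,0,0,0,0.8,85],[0,1,0,0,0,0,85],[0,1,0,0,0,0,85]]]' 30
```

```text
clock: 1.15
position: [0.4264, -0.1542, 0.2441]
ee_rot: [0.928, -0.374, 0.0, 0.0]
ft_force: [1.3, 0.6, 0.8]
grip_width: 0.994
```

```bash
python3 -m crank '[[[0,1,0,0,0,1,85],[0,0.6,0,0,0,1,85],[0,0,0,0,0,0.5,85],[0,0,0,0,0,0,85]]]'
python3 - <<'E'
from h import *
for n in('wrist','top'):
    im,d,k=cam(n);cv2.imwrite(f'pics/{n}1.png',im);np.savez(f'{n}1.npz',im=im,d=d)
print(manip.get_obs()['position'])
E
```

```text
clock: 1.65
position: [0.4265, -0.0602, 0.2442]
ee_rot: [0.963, -0.27, 0.0, 0.0]
ft_force: [0.7, -0.6, 1.0]
grip_width: 0.996
[ 0.42655283 -0.06065323  0.24416697]
```

View pics/wrist1.png

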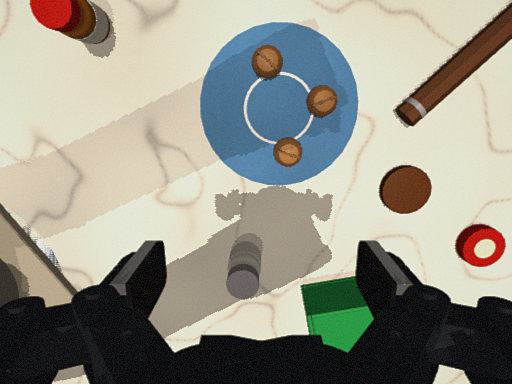

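The wrist view shows the plate at (279,103), with shells at (267,61), (322,100) and (288,151). The rye round is at (405,189) and the red cheese at (481,246).

```bash
cat >> meas.py <<'E'
def platefind(im,k,z=0.010):
    m=hue(im,(98,90,40),(118,255,255)); n,l,s,c=cv2.connectedComponentsWithStats(m); i=1+s[1:,4].argmax()
    ct,_=cv2.findContours((l==i).astype(np.uint8),cv2.RETR_EXTERNAL,cv2.CHAIN_APPROX_NONE)
    h=max(ct,key=cv2.contourArea)[:,0]
    q=np.array([onplane(k,u,v,z)[:2] for u,v in h])
    c,r=cv2.minEnclosingCircle((q*1000).astype(np.float32)); return np.array(c)/1000,r
def near(P,im,c,rad,zl,zh,amin=60):
    m=(np.linalg.norm(P[...,:2]-c,axis=-1)<rad)&(P[...,2]>zl)&(P[...,2]<zh)
    n,l,s,cc=cv2.connectedComponentsWithStats(m.astype(np.uint8)); out=[]
    for i in range(1,n):
        if s[i][4]>amin:
            p=P[l==i]; (x,y),r=cv2.minEnclosingCircle((p[:,:2]*1000).astype(np.float32))
            out.append((round(x/1000,4),round(y/1000,4),'r%.0fmm'%r,'z90 %.4f'%np.percentile(p[:,2],90),s[i][4],cc[i].round()))
    return out
E
python3 - <<'E'
from meas import *
for n in('wrist','top','scene'):
    im,d,k=cam(n);P=cloud(k,d)
    print(n)
    if n!='scene': print(' plate',platefind(im,k))
    for nm,c,zl in(('sh',(.49,-.02),.017),('rye',(.558,-.184),.006),('red',(.609,-.3),.01),('oat',(.584,.176),.006),('yel',(.676,.118),.01),('blk',(.627,.302),.01)):
        for o in near(P,im,c,.085 if nm=='sh' else .045,zl,.05): print('  ',nm,*o)
E
```

```text
wrist
 plate (array([ 0.4743237 , -0.02070181]), 89.04042053222656)
   sh 0.488 0.0285 r17mm z90 0.0339 823 [266.  61.]
   sh 0.5179 -0.037 r16mm z90 0.0339 757 [321. 100.]
   sh 0.4582 -0.0657 r16mm z90 0.0339 674 [287. 151.]
   rye 0.5573 -0.183 r30mm z90 0.0141 1917 [405. 189.]
   red 0.6069 -0.3006 r28mm z90 0.0182 1440 [482. 246.]
top
 plate (array([ 0.47537122, -0.02524462]), 88.55406951904297)
   sh 0.521 -0.0404 r16mm z90 0.0355 139 [266. 209.]
   sh 0.4901 0.0252 r16mm z90 0.0350 141 [239. 221.]
   sh 0.4612 -0.07 r16mm z90 0.0356 99 [279. 231.]
   rye 0.5594 -0.187 r30mm z90 0.0165 438 [323. 192.]
   red 0.6102 -0.3037 r27mm z90 0.0207 364 [369. 171.]
   oat 0.5849 0.1737 r31mm z90 0.0155 444 [180. 185.]
   yel 0.6765 0.1159 r27mm z90 0.0198 353 [202. 148.]
   blk 0.6281 0.3001 r27mm z90 0.0193 364 [129. 169.]
scene
   sh 0.461 -0.0626 r17mm z90 0.0363 89 [272. 188.]
   sh 0.5194 -0.0338 r17mm z90 0.0362 100 [262. 199.]
   sh 0.4895 0.0302 r16mm z90 0.0362 106 [285. 206.]
   rye 0.5576 -0.1829 r32mm z90 0.0172 200 [223. 186.]
   red 0.6093 -0.2976 r28mm z90 0.0209 147 [189. 174.]
   oat 0.5827 0.1796 r31mm z90 0.0170 385 [296. 252.]
   yel 0.6743 0.1209 r28mm z90 0.0209 302 [251. 252.]
   blk 0.626 0.3041 r28mm z90 0.0211 373 [320. 288.]
```

Wrist heights come out at 0.034, 0.0141 and 0.0182, matching what they must be, and its xy lies between the other two cameras, so I trust it. Relative to the wrist view, the top view reads about 2 mm too far in x and 4 mm too far in -y. First shell.

```bash
python3 -m crank '[[[0.51,0.74,-0.4,0,0,0,60],[0.51,0.75,-0.4,0,0,0,60],[0,0,-1,0,0,0,60],[0,0,-1,0,0,0,60],[0,0,-0.7,0,0,0,60],[0,0,-0.33,0,0,0,60],[0,0,0,0,0,0,60]]]' 25
```

```text
clock: 2.78
position: [0.4868, 0.029, 0.0132]
ee_rot: [0.963, -0.271, -0.002, 0.0]
ft_force: [0.1, 0.9, -0.4]
grip_width: 0.695
```

```bash
python3 -m crank '[[[0,0,0,0,0,0,10],[0,0,0,0,0,0,10],[0,0,0,0,0,0,10],[0,0,0.5,0,0,0,10],[0,0,0.8,0,0,0,10],[0,0,0.7,0,0,0,10],[0,0,0,0,0,0,10]]]' 25
python3 - <<'E'
from h import *
im,d,k=cam('wrist');cv2.imwrite('pics/w2.png',im)
E
```

```text
clock: 3.65
position: [0.4902, 0.0293, 0.1384]
ee_rot: [0.963, -0.271, 0.004, -0.0]
ft_force: [-0.4, -0.7, -1.4]
grip_width: 0.371
```

View pics/w2.png

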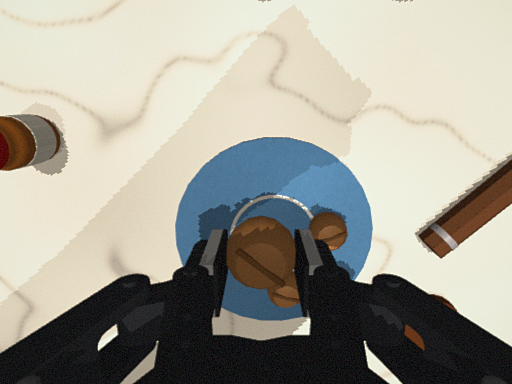

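The shell is held, at an opening of about 32 mm. Carrying it to the caddy.

```bash
python3 -m crank '[[[-0.2,-0.95,0,0,0,0,10],[-0.2,-0.95,0,0,0,0,10],[-0.2,-0.95,0,0,0,0,10],[-0.2,-0.95,0,0,0,0,10],[-0.2,-0.95,0,0,0,0,10],[-0.2,-0.95,0,0,0,0,10],[0,-0.4,-0.6,0,0,0,10],[0,0,-0.75,0,0,0,10]]]'
python3 -m crank '[[[0,0,-0.1,0,0,0,10],[0,0,0,0,0,0,50],[0,0,0,0,0,0,50],[0,0,0.9,0,0,0,50],[0,0,0.6,0,0,0,60]]]'
```

```text
clock: 4.7
position: [0.415, -0.3394, 0.052]
ee_rot: [0.962, -0.272, 0.0, 0.001]
ft_force: [0.4, 1.4, -0.4]
grip_width: 0.367
clock: 5.32
position: [0.4169, -0.3372, 0.1412]
ee_rot: [0.963, -0.27, 0.002, 0.001]
ft_force: [0.3, 0.1, -0.1]
grip_width: 0.703
```

```bash
python3 -m crank '[[[0.14,0.95,0,0,0,0,60],[0.14,0.95,0,0,0,0,60],[0.14,0.95,0,0,0,0,60],[0.14,0.95,0,0,0,0,60],[0.13,0.72,-0.4,0,0,0,60],[0,0,-0.4,0,0,0,60],[0,0,0,0,0,0,60]]]'
python3 - <<'E'
from meas import *
for n in('wrist','top'):
    im,d,k=cam(n);P=cloud(k,d); cv2.imwrite(f'pics/{n}3.png',im)
    for o in near(P,im,(.475,-.021),.085,.017,.05): print('  ',n,*o)
    print(near(P,im,(.42,-.32),.055,.015,.05))
print(manip.get_obs()['position'])
E
```

```text
clock: 6.2
position: [0.4568, -0.0652, 0.0895]
ee_rot: [0.963, -0.27, -0.0, 0.0]
ft_force: [0.2, 1.1, 0.2]
grip_width: 0.702
   wrist 0.5182 -0.0367 r17mm z90 0.0340 2173 [320. 119.]
   wrist 0.4584 -0.066 r17mm z90 0.0339 1828 [264. 203.]
[]
   top 0.5208 -0.0405 r17mm z90 0.0356 114 [265. 208.]
[(0.4167, -0.3383, 'r17mm', 'z90 0.0308', np.int32(144), array([386., 248.]))]
[ 0.45790265 -0.06612801  0.09087703]
```

View pics/top3.png

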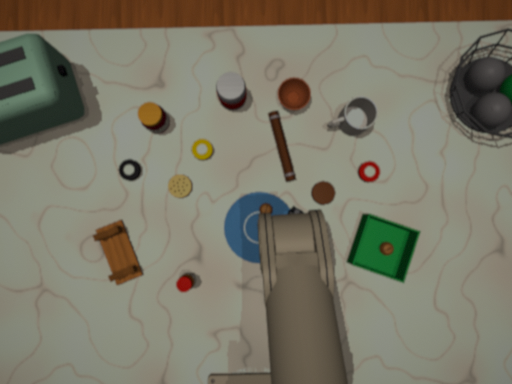

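The first shell lies in the caddy at (386,248) in the top view. I'm above the second one now.

```bash
python3 -m crank '[[[0,0,-0.9,0,0,0,60],[0,0,-0.38,0,0,0,60],[0,0,0,0,0,0,10],[0,0,0,0,0,0,10],[0,0,0,0,0,0,10],[0,0,0.6,0,0,0,10],[0,0,0.9,0,0,0,10],[0,0,0.6,0,0,0,10]]]' 25
python3 -m crank '[[[-0.08,-0.95,0,0,0,0,10],[-0.08,-0.95,0,0,0,0,10],[-0.08,-0.95,0,0,0,0,10],[-0.08,-0.9,0,0,0,0,10],[0,0,-0.7,0,0,0,10],[0,0,-0.75,0,0,0,10],[0,0,0,0,0,0,10],[0,0,0,0,0,0,10]]]'
python3 - <<'E'
from h import *
im,d,k=cam('wrist');cv2.imwrite('pics/w4.png',im)
E
```

```text
clock: 7.3
position: [0.4582, -0.0656, 0.142]
ee_rot: [0.963, -0.27, 0.002, 0.0]
ft_force: [0.2, -0.3, -1.0]
grip_width: 0.375
clock: 8.3
position: [0.4392, -0.2911, 0.0538]
ee_rot: [0.963, -0.27, 0.001, 0.0]
ft_force: [1.0, -0.6, 0.5]
grip_width: 0.373
```

View pics/w4.png

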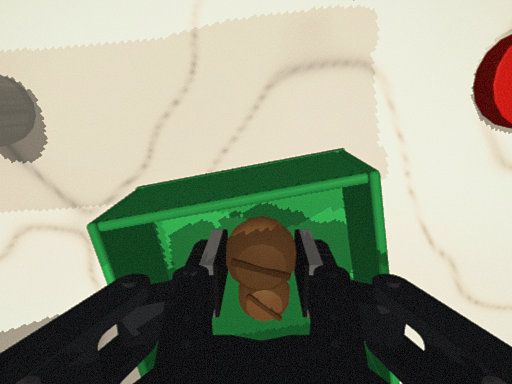

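The second shell is held inside the caddy walls. Releasing it and going for the third.

```bash
python3 -m crank '[[[0,0,0,0,0,0,48],[0,0,0,0,0,0,48],[0,0,0.9,0,0,0,48],[0,0,0.6,0,0,0,60],[0.28,0.92,0,0,0,0,60],[0.28,0.92,0,0,0,0,60],[0.28,0.92,0,0,0,0,60],[0.28,0.92,0,0,0,0,60]]]'
python3 -m crank '[[[0.2,0.56,-0.4,0,0,0,60],[0,0,-0.5,0,0,0,60],[0,0,0,0,0,0,60]]]'
python3 - <<'E'
from meas import *
for n in('wrist',):
    im,d,k=cam(n);P=cloud(k,d)
    for o in near(P,im,(.475,-.021),.085,.017,.05): print('  ',n,*o)
print(manip.get_obs()['position'])
E
```

```text
clock: 9.35
position: [0.5057, -0.0682, 0.1424]
ee_rot: [0.963, -0.271, 0.001, 0.0]
ft_force: [0.3, -0.8, -1.2]
grip_width: 0.699
clock: 9.72
position: [0.5159, -0.036, 0.0863]
ee_rot: [0.963, -0.27, -0.002, 0.0]
ft_force: [0.1, 0.0, -1.1]
grip_width: 0.702
   wrist 0.5188 -0.0363 r17mm z90 0.0339 1886 [265. 204.]
[ 0.51685696 -0.03642486  0.08778179]
```

Third shell, dropped toward the free corner at about (0.40, -0.295).

```bash
python3 -m crank '[[[0.03,0,-0.85,0,0,0,60],[0,0,-0.38,0,0,0,60],[0,0,0,0,0,0,10],[0,0,0,0,0,0,10],[0,0,0,0,0,0,10],[0,0,0.6,0,0,0,10],[0,0,0.9,0,0,0,10],[0,0,0.6,0,0,0,10]]]' 25
python3 -m crank '[[[-0.42,-0.85,0,0,0,0,10],[-0.42,-0.85,0,0,0,0,10],[-0.42,-0.85,0,0,0,0,10],[-0.42,-0.85,0,0,0,0,10],[-0.22,-0.9,0,0,0,0,10],[0,0,-0.75,0,0,0,10],[0,0,-0.5,0,0,0,10],[0,0,0,0,0,0,10]]]'
python3 - <<'E'
from h import *
im,d,k=cam('wrist');cv2.imwrite('pics/w5.png',im)
E
```

```text
clock: 10.78
position: [0.52, -0.0361, 0.1433]
ee_rot: [0.963, -0.27, 0.002, -0.0]
ft_force: [1.7, 0.3, -0.3]
grip_width: 0.367
clock: 11.78
position: [0.4041, -0.2936, 0.064]
ee_rot: [0.963, -0.271, -0.001, -0.001]
ft_force: [0.4, -0.6, -0.2]
grip_width: 0.372
```

View pics/w5.png

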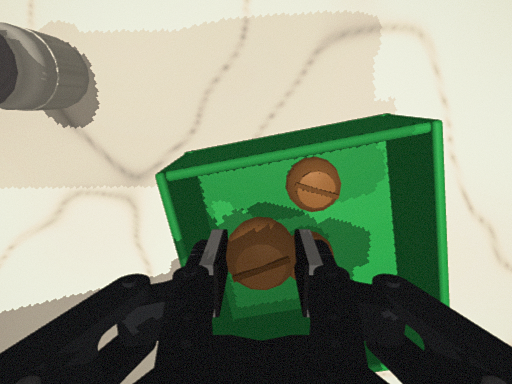

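```bash
python3 -m crank '[[[0,0,-0.15,0,0,0,10],[0,0,0,0,0,0,48],[0,0,0,0,0,0,48],[0,0,0.9,0,0,0,48],[0,0,0.6,0,0,0,85],[0.5,0.6,0.2,0,0,0,85],[0.5,0.6,0,0,0,0,85],[0.5,0.5,0,0,0,0,85]]]'
python3 -m crank '[[[0.8,0.3,0,0,0,0,85],[0,0,-0.5,0,0,0,85],[0,0,0,0,0,0,85]]]'
python3 - <<'E'
from meas import *
o=manip.get_obs()
im,d,k=cam('wrist');P=cloud(k,d);cv2.imwrite('pics/w6.png',im)
print('rye',near(P,im,(.557,-.183),.045,.006,.03)); print(o['position'],o['grip_width'])
# fingertip depth in tool frame
T=R.from_quat(o['ee_rot']).as_matrix(); Q=(P-o['position'])@T
m=(np.abs(Q[...,0])<.07)&(np.abs(Q[...,1])<.02)&(Q[...,2]>-.05)&(d>0)&(Q[...,2]<.02)
q=Q[m]; print(len(q)); 
for s in(-1,1):
    a=q[q[:,0]*s>.02]; print(s,a[:,2].max(),np.percentile(a[:,2],[90,99]),a[a[:,2]>a[:,2].max()-.004].mean(0))
im,d,k=cam('top');P=cloud(k,d);cv2.imwrite('pics/t6.png',im)
print('caddy',near(P,im,(.42,-.323),.06,.015,.05))
print('left on plate',near(P,im,(.475,-.025),.09,.016,.05,20))
E
```

```text
clock: 12.82
position: [0.4962, -0.191, 0.1588]
ee_rot: [0.963, -0.27, 0.001, 0.0]
ft_force: [-0.0, -0.3, 0.8]
grip_width: 0.996
clock: 13.2
position: [0.5419, -0.1737, 0.1262]
ee_rot: [0.963, -0.27, -0.002, -0.0]
ft_force: [0.2, 0.7, 0.2]
grip_width: 0.999
rye [(0.5573, -0.1832, 'r30mm', 'z90 0.0139', np.int32(3975), array([283., 185.]))]
[ 0.54185902 -0.1737335   0.12623037] 0.9994794661554276
5742
-1 -0.011676332060762382 [-0.0191197  -0.01299536] [-0.04305282 -0.00143388 -0.01395287]
1 -0.011414364412081577 [-0.01915482 -0.01326104] [ 0.04240366 -0.00106932 -0.01389926]
caddy []
left on plate []
```

View pics/t6.png

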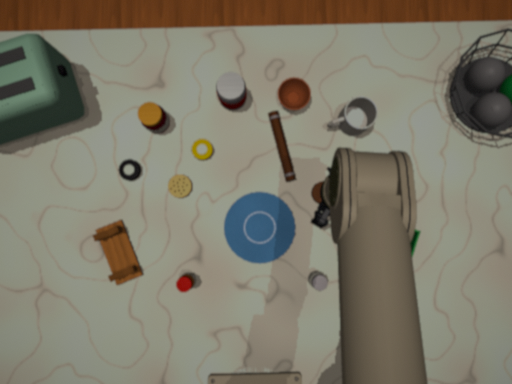

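View pics/w6.png

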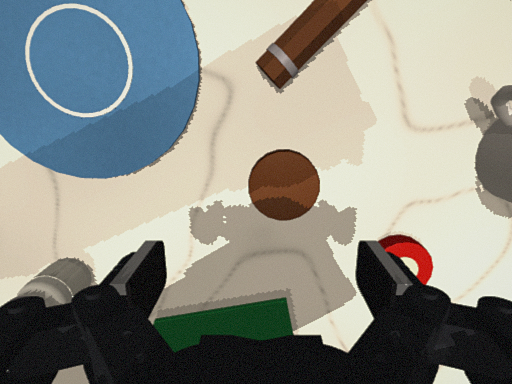

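The open tips stand 12–13 mm behind the TCP, as the text says, so I expect about 6 mm at a 60 mm opening. The plate is clear. Grasping the rye round.

```bash
python3 -m crank '[[[0.26,-0.16,-0.6,0,0,0,85],[0,0,-0.9,0,0,0,85],[0,0,-0.6,0,0,0,85],[0,0,0,0,0,0,85]]]' 25;  python3 -m crank '[[[0,0,0,0,0,0,50],[0,0,0,0,0,0,50],[0,0,0,0,0,0,50]]]'
```

```text
clock: 13.8
position: [0.5571, -0.1842, 0.0009]
ee_rot: [0.963, -0.271, -0.002, 0.0]
ft_force: [0.5, 0.7, 0.5]
grip_width: 0.995
clock: 14.18
position: [0.5602, -0.1846, 0.0048]
ee_rot: [0.963, -0.271, 0.002, 0.0]
ft_force: [-2.3, 0.6, 7.3]
grip_width: 0.68
```

A 7 N upward push suggests the tips are on the counter. I'll lift, then check the grasp.

```bash
python3 -m crank '[[[0,0,0.3,0,0,0,50],[0,0,0.8,0,0,0,50],[0,0,0.9,0,0,0,50],[0,0,0,0,0,0,50]]]' 25
python3 - <<'E'
from meas import *
o=manip.get_obs()
im,d,k=cam('wrist');P=cloud(k,d);cv2.imwrite('pics/w7.png',im)
T=R.from_quat(o['ee_rot']).as_matrix(); Q=(P-o['position'])@T
m=(np.abs(Q[...,0])<.07)&(np.abs(Q[...,1])<.02)&(Q[...,2]>-.05)&(d>0)&(Q[...,2]<.03)
q=Q[m]; print(o['position'],o['grip_width'])
for s in(-1,1):
    a=q[q[:,0]*s>.027]; print(s,a[:,2].max(),np.percentile(a[:,2],[90,99]))
# disc top
m=hue(im,(3,80,30),(16,255,200))>0; m&=(np.linalg.norm(Q[...,:2],axis=-1)<.045)&(np.abs(Q[...,0])<.025)&(Q[...,2]<.03)
a=Q[m];print(len(a),np.percentile(a[:,2],[5,50,95]),(a.max(0)+a.min(0))/2,np.ptp(a,axis=0))
E
```

```text
clock: 14.68
position: [0.5618, -0.1844, 0.1287]
ee_rot: [0.963, -0.27, 0.005, 0.0]
ft_force: [0.2, -0.7, -1.5]
grip_width: 0.681
[ 0.56180697 -0.18441276  0.12868856] 0.681273831652118
-1 0.00128445620314337 [-0.0101873 -0.0069593]
1 -0.004294816054907716 [-0.01171463 -0.00696028]
11421 [-0.00906954 -0.00809509 -0.0065357 ] [ 1.21247603e-07  4.16316538e-04 -4.08836232e-02] [0.04999308 0.05955428 0.09130335]
```

View pics/w7.png

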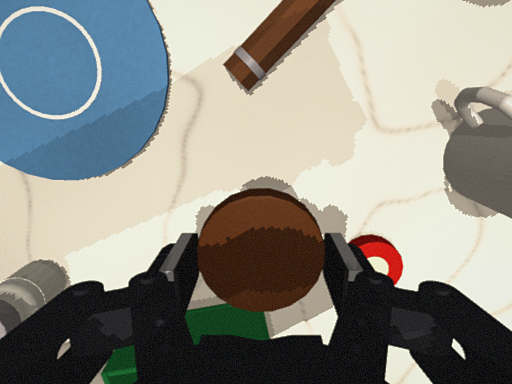

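The disc is held level, with its top 8 mm behind the TCP and its bottom about 6 mm ahead of it. Moving to the plate centre.

```bash
python3 -m crank '[[[-0.4,0.7,0,0,0,0,50],[-0.4,0.7,0,0,0,0,50],[-0.4,0.7,0,0,0,0,50],[-0.26,0.63,-0.5,0,0,0,50],[0,0,-0.8,0,0,0,50],[0,0,-0.3,0,0,0,50],[0,0,0,0,0,0,50],[0,0,0,0,0,0,50]]]'
```

```text
clock: 15.72
position: [0.4722, -0.0204, 0.0272]
ee_rot: [0.963, -0.271, 0.001, -0.0]
ft_force: [0.4, -0.3, -0.8]
grip_width: 0.68
```

```bash
python3 -m crank '[[[0.035,0,-0.17,0,0,0,50],[0,0,-0.02,0,0,0,50],[0,0,0,0,0,0,50]]]'
python3 -m crank '[[[0,0,0,0,0,0,66],[0,0,0,0,0,0,72],[0,0,0.1,0,0,0,75],[0,0,0.6,0,0,0,80],[0,0,0.9,0,0,0,85],[0,0,0.7,0,0,0,85],[0,0,0,0,0,0,85]]]'
python3 - <<'E'
from meas import *
im,d,k=cam('wrist');P=cloud(k,d);cv2.imwrite('pics/w8.png',im);print(platefind(im,k))
print('rye',near(P,im,(.4743,-.0207),.06,.016,.05),manip.get_obs()['position'])
q=P[(np.linalg.norm(P[...,:2]-(.4743,-.0207),axis=-1)<.02)];print(np.percentile(q[:,2],[2,50,98]))
E
```

```text
clock: 16.1
position: [0.4738, -0.0203, 0.0149]
ee_rot: [0.963, -0.271, 0.001, 0.0]
ft_force: [0.4, -2.3, 2.2]
grip_width: 0.685
clock: 16.98
position: [0.4751, -0.02, 0.1559]
ee_rot: [0.963, -0.271, 0.003, -0.0]
ft_force: [0.4, 0.3, -0.6]
grip_width: 0.993
(array([ 0.47470755, -0.02051634]), 89.18673706054688)
rye [(0.473, -0.0205, 'r30mm', 'z90 0.0239', np.int32(3458), array([258., 181.]))] [ 0.47391656 -0.02014989  0.15386389]
[0.02223761 0.23534821 0.24331091]
```

View pics/w8.png

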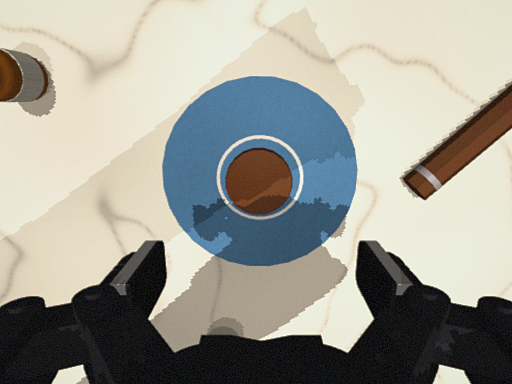

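The rye round lies flat, centred about 2 mm off, with its top at 0.024. Next, the red cheese.

```bash
python3 -m crank '[[[0.4,-0.85,0,0,0,0,85],[0.4,-0.85,0,0,0,0,85],[0.4,-0.85,0,0,0,0,85],[0.4,-0.85,0,0,0,0,85],[0.4,-0.85,0,0,0,0,85],[0.1,-0.2,-0.4,0,0,0,85],[0,0,0,0,0,0,85]]]'
python3 - <<'E'
from meas import *
im,d,k=cam('wrist');P=cloud(k,d);cv2.imwrite('pics/w9.png',im)
print('red',near(P,im,(.607,-.3),.06,.009,.05),manip.get_obs()['position'])
im,d,k=cam('top');P=cloud(k,d);cv2.imwrite('pics/t9.png',im)
print('caddy',near(P,im,(.42,-.323),.06,.015,.05))
for c in((.676,.116),(.628,.3),(.585,.174)): print(near(P,im,c,.06,.009,.05))
E
```

```text
clock: 17.9
position: [0.5973, -0.2871, 0.1246]
ee_rot: [0.963, -0.271, -0.003, -0.001]
ft_force: [0.5, 0.2, -0.6]
grip_width: 0.997
red [(0.6082, -0.3004, 'r27mm', 'z90 0.0181', np.int32(3318), array([282., 193.]))] [ 0.5981219  -0.2859368   0.12646549]
caddy [(0.4434, -0.2969, 'r17mm', 'z90 0.0306', np.int32(142), array([369., 237.])), (0.4167, -0.3376, 'r16mm', 'z90 0.0307', np.int32(142), array([386., 248.])), (0.4023, -0.2955, 'r16mm', 'z90 0.0303', np.int32(140), array([369., 254.]))]
[(0.6762, 0.1167, 'r27mm', 'z90 0.0195', np.int32(358), array([202., 149.]))]
[(0.6285, 0.2998, 'r28mm', 'z90 0.0195', np.int32(371), array([129., 169.]))]
[(0.5849, 0.1748, 'r30mm', 'z90 0.0155', np.int32(433), array([179., 185.]))]
```

View pics/w9.png

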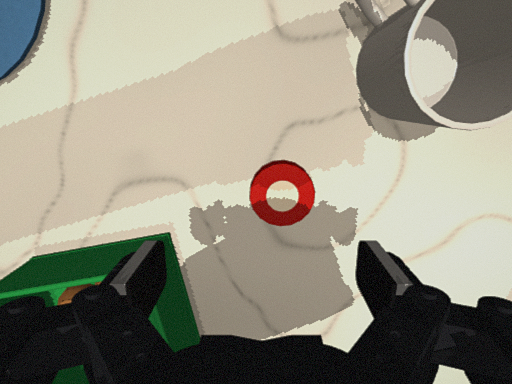

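View pics/t9.png

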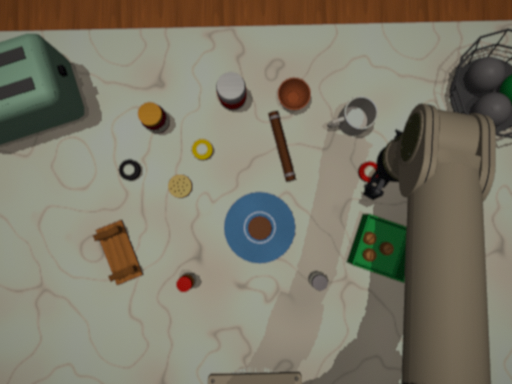

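All three shells are in the caddy, and the other cheeses haven't moved. Grasping the red one.

```bash
python3 -m crank '[[[0.17,-0.24,-0.6,0,0,0,85],[0,0,-0.9,0,0,0,85],[0,0,-0.58,0,0,0,85],[0,0,0,0,0,0,85],[0,0,0,0,0,0,45],[0,0,0,0,0,0,45],[0,0,0,0,0,0,45]]]' 25;  python3 -m crank '[[[0,0,0.4,0,0,0,45],[0,0,0.8,0,0,0,45],[0,0,0.9,0,0,0,45],[0,0,0,0,0,0,45],[0,0,0,0,0,0,45]]]'
cat > held.py <<'E'
from meas import *
import sys
o=manip.get_obs()
im,d,k=cam('wrist');P=cloud(k,d);cv2.imwrite('pics/%s.png'%sys.argv[1],im)
T=R.from_quat(o['ee_rot']).as_matrix(); Q=(P-o['position'])@T
m=(np.linalg.norm(Q[...,:2],axis=-1)<.04)&(np.abs(Q[...,0])<.024)&(np.abs(Q[...,2]+.01)<.02)
a=Q[m];print(o['position'],o['grip_width'],'n',len(a),'toolz top 5/50/95',np.percentile(a[:,2],[5,50,95]).round(4))
b=a[np.abs(a[:,2]-np.median(a[:,2]))<.006]; print('y ctr',((b[:,1].max()+b[:,1].min())/2).round(4),np.ptp(b[:,1]).round(3))
A=np.c_[b[:,:2],np.ones(len(b))];print('tilt',np.linalg.lstsq(A,b[:,2],rcond=None)[0][:2].round(3))
E
python3 held.py w10
```

```text
clock: 18.88
position: [0.6109, -0.3017, 0.0067]
ee_rot: [0.963, -0.27, 0.002, 0.0]
ft_force: [-3.1, 1.3, 7.6]
grip_width: 0.616
clock: 19.5
position: [0.6094, -0.3015, 0.1304]
ee_rot: [0.963, -0.271, 0.001, 0.0]
ft_force: [-0.2, -0.6, -0.9]
grip_width: 0.618
[ 0.6093941  -0.30151655  0.13039998] 0.6182156902417788 n 10287 toolz top 5/50/95 [-0.0114 -0.0103 -0.0038]
y ctr 0.0006 0.054
tilt [ 0.004 -0.017]
```

View pics/w10.png

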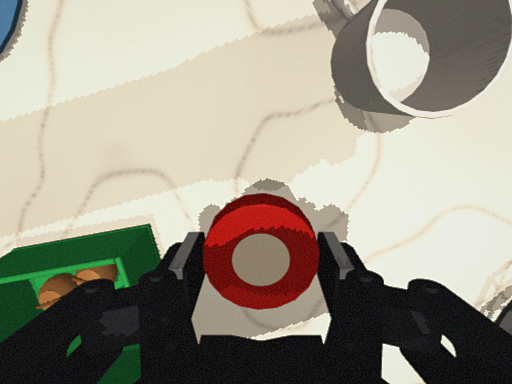

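Held level, with its bottom 7.7 mm ahead of the TCP. Carrying it to the stack.

```bash
python3 -m crank '[[[-0.4,0.85,0,0,0,0,45],[-0.4,0.85,0,0,0,0,45],[-0.4,0.85,0,0,0,0,45],[-0.4,0.85,0,0,0,0,45],[-0.4,0.85,0,0,0,0,45],[-0.26,0.43,-0.7,0,0,0,45],[0,0,-0.75,0,0,0,45],[0,0,0,0,0,0,45]]]'; python3 -m crank '[[[0,0,0,0,0,0,45],[0,0,0,0,0,0,45]]]'
```

```text
clock: 20.55
position: [0.4707, -0.0203, 0.0398]
ee_rot: [0.963, -0.27, -0.004, 0.0]
ft_force: [0.3, -0.5, -0.2]
grip_width: 0.617
clock: 20.8
position: [0.475, -0.021, 0.0442]
ee_rot: [0.963, -0.271, 0.001, -0.0]
ft_force: [0.7, 0.0, 0.0]
grip_width: 0.615
```

```bash
python3 -m crank '[[[-0.01,0,-0.19,0,0,0,45],[0,0,-0.02,0,0,0,45],[0,0,0,0,0,0,45],[0,0,0,0,0,0,45]]]'
```

```text
clock: 21.3
position: [0.4738, -0.0211, 0.0306]
ee_rot: [0.963, -0.271, 0.001, 0.0]
ft_force: [-1.3, -1.2, 6.6]
grip_width: 0.614
```

Contact is 6.6 N, so it has landed. Releasing.

```bash
python3 -m crank '[[[0,0,0.01,0,0,0,60],[0,0,0,0,0,0,68],[0,0,0.1,0,0,0,74],[0,0,0.6,0,0,0,80],[0,0,0.9,0,0,0,85],[0,0,0.7,0,0,0,85],[0,0,0,0,0,0,85]]]'
python3 - <<'E'
from meas import *
im,d,k=cam('wrist');P=cloud(k,d);cv2.imwrite('pics/w11.png',im)
print('stack',near(P,im,(.4743,-.0207),.06,.030,.09),manip.get_obs()['position'])
print('rye+',near(P,im,(.4743,-.0207),.06,.016,.09))
print(near(P,im,(.68,-.086),.11,.015,.09))
E
```

```text
clock: 22.18
position: [0.4751, -0.0206, 0.1721]
ee_rot: [0.963, -0.271, 0.003, -0.0]
ft_force: [0.8, 0.3, -0.2]
grip_width: 0.997
stack [(0.473, -0.0212, 'r27mm', 'z90 0.0420', np.int32(2866), array([258., 181.]))] [ 0.47388885 -0.02074371  0.16999785]
rye+ [(0.4731, -0.0201, 'r30mm', 'z90 0.0419', np.int32(3339), array([258., 178.]))]
[(0.6509, -0.0876, 'r64mm', 'z90 0.0258', np.int32(3745), array([459., 139.]))]
```

View pics/w11.png

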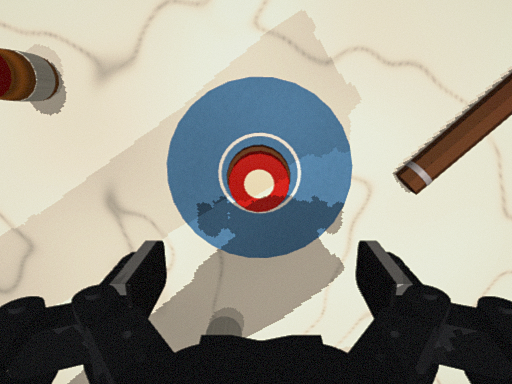

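```bash
python3 -m crank '[[[0.8,0.55,0,0,0,1,85],[0.8,0.55,0,0,0,1,85],[0.8,0.55,0,0,0,1,85],[0.7,0.55,0,0,0,1,85],[0,0,-0.6,0,0,1,85],[0,0,0,0,0,1,85],[0,0,0,0,0,0,85]]]'
python3 - <<'E'
from meas import *
im,d,k=cam('wrist');P=cloud(k,d);cv2.imwrite('pics/w12.png',im)
print('yel',near(P,im,(.6745,.119),.06,.009,.05),manip.get_obs()['position'],manip.get_obs()['ee_rot'])
print('oat',near(P,im,(.583,.178),.06,.009,.05))
E
```

```text
clock: 23.1
position: [0.6584, 0.1115, 0.1307]
ee_rot: [1.0, -0.012, -0.001, -0.0]
ft_force: [0.8, -0.6, 0.5]
grip_width: 0.997
yel [(0.6743, 0.1201, 'r27mm', 'z90 0.0181', np.int32(3284), array([280., 174.]))] [0.65868765 0.11146624 0.1316122 ] [ 9.99915761e-01 -1.29570659e-02 -7.58489161e-04 -9.84405974e-05]
oat [(0.5832, 0.1783, 'r30mm', 'z90 0.0140', np.int32(4668), array([163., 104.]))]
```

View pics/w12.png

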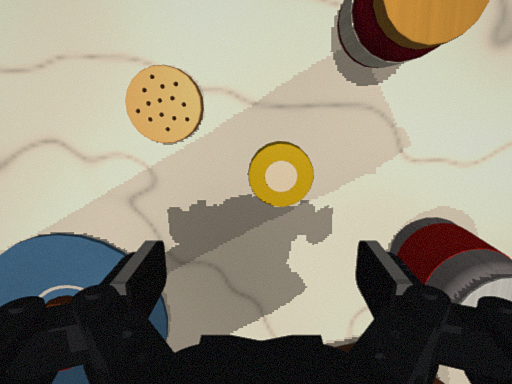

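The seeds on the oat round show clearly. Grasping the yellow cheese.

```bash
python3 -m crank '[[[0.26,0.14,-0.6,0,0,0,85],[0,0,-0.9,0,0,0,85],[0,0,-0.66,0,0,0,85],[0,0,0,0,0,0,85],[0,0,0,0,0,0,45],[0,0,0,0,0,0,45],[0,0,0,0,0,0,45]]]' 25;  python3 -m crank '[[[0,0,0.4,0,0,0,45],[0,0,0.8,0,0,0,45],[0,0,0.9,0,0,0,45],[0,0,0.2,0,0,0,45],[0,0,0,0,0,0,45],[0,0,0,0,0,0,45]]]'
python3 held.py w13
```

```text
clock: 24.02
position: [0.6762, 0.1201, 0.0059]
ee_rot: [1.0, -0.012, 0.002, -0.0]
ft_force: [-1.3, -0.2, 5.2]
grip_width: 0.616
clock: 24.78
position: [0.6741, 0.1194, 0.14]
ee_rot: [1.0, -0.012, -0.001, 0.0]
ft_force: [0.8, -0.5, -1.2]
grip_width: 0.615
[0.67411974 0.11941646 0.14001533] 0.6147420725434625 n 10403 toolz top 5/50/95 [-0.0122 -0.0111 -0.0048]
y ctr 0.0 0.054
tilt [ 0.002 -0.015]
```

View pics/w13.png

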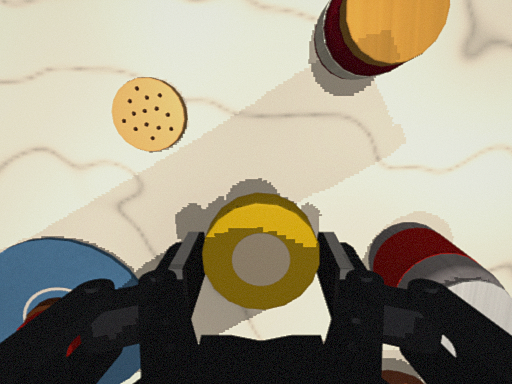

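```bash
python3 -m crank '[[[-0.8,-0.55,0,0,0,0,45],[-0.8,-0.55,0,0,0,0,45],[-0.8,-0.55,0,0,0,0,45],[-0.8,-0.55,0,0,0,0,45],[-0.14,-0.13,-0.6,0,0,0,45],[0,0,-0.71,0,0,0,45],[0,0,0,0,0,0,45],[0,0,0,0,0,0,45]]]'; python3 -m crank '[[[0,0,0,0,0,0,45]]]'
```

```text
clock: 25.82
position: [0.4749, -0.0195, 0.0634]
ee_rot: [1.0, -0.012, 0.0, -0.0]
ft_force: [0.2, -1.1, -1.0]
grip_width: 0.613
clock: 25.95
position: [0.4754, -0.0198, 0.0639]
ee_rot: [1.0, -0.012, 0.001, 0.0]
ft_force: [0.3, -0.1, -0.3]
grip_width: 0.616
```

```bash
python3 -m crank '[[[-0.03,-0.015,-0.22,0,0,0,45],[0,0,-0.03,0,0,0,45],[0,0,0,0,0,0,45],[0,0,0,0,0,0,45]]]'
```

```text
clock: 26.45
position: [0.4727, -0.0212, 0.0478]
ee_rot: [1.0, -0.012, 0.0, 0.0]
ft_force: [-3.3, -0.6, 8.8]
grip_width: 0.617
```

```bash
python3 -m crank '[[[0,0,0.02,0,0,0,60],[0,0,0,0,0,0,68],[0,0,0.1,0,0,0,74],[0,0,0.6,0,0,0,80],[0,0,0.9,0,0,0,85],[0,0,0.7,0,0,0,85],[0,0,0,0,0,0,85]]]'
python3 - <<'E'
from meas import *
im,d,k=cam('wrist');P=cloud(k,d);cv2.imwrite('pics/w14.png',im)
for z in(.05,.03,.016):print('stack',z,near(P,im,(.4743,-.0207),.06,z,.09))
print(manip.get_obs()['position'])
im,d,k=cam('top');P=cloud(k,d);print('blk top',near(P,im,(.628,.3),.07,.01,.03)); print('muddler',near(P,im,(.68,-.087),.1,.013,.04))
E
```

```text
clock: 27.32
position: [0.4744, -0.0209, 0.19]
ee_rot: [1.0, -0.012, 0.003, 0.001]
ft_force: [-0.3, 0.5, 0.9]
grip_width: 0.996
stack 0.05 [(0.4723, -0.0211, 'r27mm', 'z90 0.0601', np.int32(2871), array([257., 180.]))]
stack 0.03 [(0.4727, -0.0213, 'r27mm', 'z90 0.0601', np.int32(3018), array([258., 178.]))]
stack 0.016 [(0.4729, -0.0203, 'r30mm', 'z90 0.0600', np.int32(3417), array([258., 175.]))]
[ 0.473239   -0.02106812  0.18789433]
blk top [(0.6282, 0.2999, 'r28mm', 'z90 0.0192', np.int32(369), array([129., 169.]))]
muddler [(0.68, -0.0826, 'r91mm', 'z90 0.0274', np.int32(753), array([282., 145.]))]
```

View pics/w14.png

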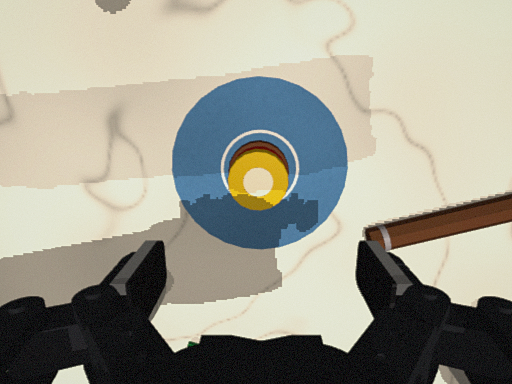

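The stack stands at 0.060, centred at (0.4723, -0.0211). Next, the black cheese.

```bash
python3 -m crank '[[[0.4,0.88,0,0,0,0,85],[0.4,0.88,0,0,0,0,85],[0.4,0.88,0,0,0,0,85],[0.4,0.88,0,0,0,0,85],[0.4,0.88,0,0,0,0,85],[0.3,0.72,-0.5,0,0,0,85],[0,0,-0.5,0,0,0,85],[0,0,0,0,0,0,85]]]'
python3 - <<'E'
from meas import *
im,d,k=cam('wrist');P=cloud(k,d);cv2.imwrite('pics/w15.png',im)
print('blk',near(P,im,(.626,.304),.06,.009,.05),manip.get_obs()['position'],manip.get_obs()['ee_rot'])
E
```

```text
clock: 28.42
position: [0.6085, 0.2857, 0.1225]
ee_rot: [1.0, -0.011, -0.003, 0.001]
ft_force: [-0.0, -0.7, 0.8]
grip_width: 0.996
blk [(0.6266, 0.304, 'r27mm', 'z90 0.0181', np.int32(3596), array([284., 164.]))] [0.60964203 0.28565167 0.12493543] [ 9.99926163e-01 -1.20213550e-02 -1.62752584e-03  7.11464991e-04]
```

View pics/w15.png

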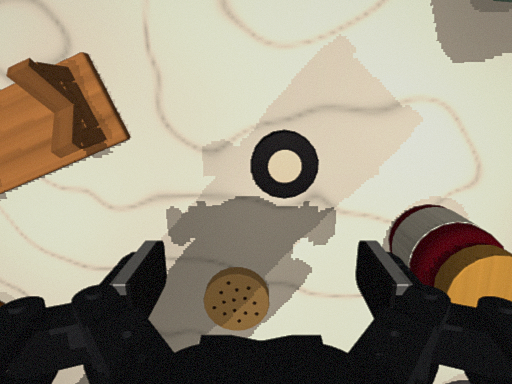

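```bash
python3 -m crank '[[[0.27,0.3,-0.6,0,0,0,85],[0,0,-0.9,0,0,0,85],[0,0,-0.58,0,0,0,85],[0,0,0,0,0,0,85],[0,0,0,0,0,0,45],[0,0,0,0,0,0,45],[0,0,0,0,0,0,45]]]' 25;  python3 -m crank '[[[0,0,0.4,0,0,0,45],[0,0,0.8,0,0,0,45],[0,0,0.9,0,0,0,45],[0,0,0.2,0,0,0,45],[0,0,0,0,0,0,45],[0,0,0,0,0,0,45]]]'
python3 held.py w16
```

```text
clock: 29.35
position: [0.6281, 0.3047, 0.0049]
ee_rot: [1.0, -0.012, 0.002, -0.001]
ft_force: [-0.8, -1.2, 8.2]
grip_width: 0.615
clock: 30.1
position: [0.6263, 0.3037, 0.1388]
ee_rot: [1.0, -0.012, -0.001, 0.001]
ft_force: [-0.2, 0.6, -1.0]
grip_width: 0.618
[0.62626656 0.30373333 0.1387816 ] 0.6176808798917555 n 10527 toolz top 5/50/95 [-0.0131 -0.0121 -0.0054]
y ctr 0.0006 0.055
tilt [ 0.003 -0.017]
```

View pics/w16.png

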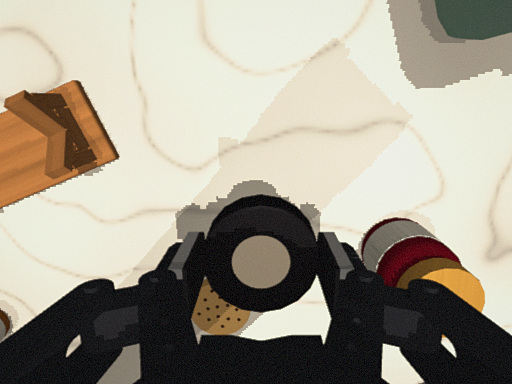

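```bash
python3 -m crank '[[[-0.42,-0.88,0,0,0,0,45],[-0.42,-0.88,0,0,0,0,45],[-0.42,-0.88,0,0,0,0,45],[-0.42,-0.88,0,0,0,0,45],[-0.42,-0.88,0,0,0,0,45],[-0.42,-0.88,0,0,0,0,45],[-0.02,-0.13,-0.8,0,0,0,45],[0,0,-0.2,0,0,0,45]]]'; python3 -m crank '[[[0,0,0,0,0,0,45],[0,0,0,0,0,0,45]]]'
```

```text
clock: 31.15
position: [0.4721, -0.0214, 0.0774]
ee_rot: [1.0, -0.013, -0.002, -0.0]
ft_force: [0.9, 1.1, 0.5]
grip_width: 0.616
clock: 31.4
position: [0.4753, -0.0187, 0.0809]
ee_rot: [1.0, -0.011, 0.001, -0.0]
ft_force: [-1.2, 0.6, -0.4]
grip_width: 0.617
```

```bash
python3 -m crank '[[[-0.02,-0.035,-0.23,0,0,0,45],[0,0,-0.03,0,0,0,45],[0,0,0,0,0,0,45],[0,0,0,0,0,0,45]]]'
```

```text
clock: 31.9
position: [0.4737, -0.0223, 0.0648]
ee_rot: [1.0, -0.012, 0.0, 0.0]
ft_force: [-1.7, -0.5, 8.6]
grip_width: 0.613
```

```bash
python3 -m crank '[[[0,0,0.02,0,0,0,60],[0,0,0,0,0,0,68],[0,0,0.1,0,0,0,74],[0,0,0.6,0,0,0,80],[0,0,0.9,0,0,0,85],[0,0,0.7,0,0,0,85],[0,0,0,0,0,0,85]]]'
cat > stk.py <<'E'
from meas import *
import sys
im,d,k=cam('wrist');P=cloud(k,d);cv2.imwrite('pics/%s.png'%sys.argv[1],im)
for z in map(float,sys.argv[2:]):print('stack',z,near(P,im,(.4743,-.0207),.06,z,.12))
print(manip.get_obs()['position'])
E
python3 stk.py w17 .068 .05 .03 .016
```

```text
clock: 32.78
position: [0.4749, -0.0224, 0.2066]
ee_rot: [1.0, -0.012, 0.003, 0.001]
ft_force: [0.0, -0.2, -0.4]
grip_width: 0.996
stack 0.068 [(0.4734, -0.0228, 'r27mm', 'z90 0.0781', np.int32(2896), array([258., 180.]))]
stack 0.05 [(0.4732, -0.0219, 'r28mm', 'z90 0.0781', np.int32(3134), array([258., 178.]))]
stack 0.03 [(0.4734, -0.0218, 'r28mm', 'z90 0.0781', np.int32(3260), array([258., 177.]))]
stack 0.016 [(0.4729, -0.0201, 'r30mm', 'z90 0.0780', np.int32(3614), array([258., 174.]))]
[ 0.47381951 -0.0225979   0.20465335]
```

View pics/w17.png

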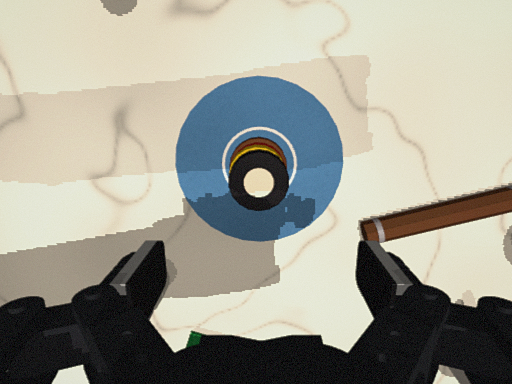

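Three cheeses stacked, with the top at 0.078 and all within about 2 mm of centre. Next, the oat round.

```bash
python3 -m crank '[[[0.45,0.85,0,0,0,0,85],[0.45,0.85,0,0,0,0,85],[0.45,0.85,0,0,0,0,85],[0.3,0.5,-0.7,0,0,0,85],[0,0,-0.6,0,0,0,85],[0,0,0,0,0,0,85],[0,0,0,0,0,0,85]]]'
python3 - <<'E'
from meas import *
im,d,k=cam('wrist');P=cloud(k,d);cv2.imwrite('pics/w18.png',im)
print('oat',near(P,im,(.583,.178),.06,.007,.05),manip.get_obs()['position'],manip.get_obs()['ee_rot'])
E
```

```text
clock: 33.7
position: [0.5724, 0.1604, 0.1263]
ee_rot: [1.0, -0.012, 0.0, -0.0]
ft_force: [-0.0, 0.4, 0.5]
grip_width: 0.996
oat [(0.5827, 0.1782, 'r30mm', 'z90 0.0141', np.int32(4172), array([273., 163.]))] [0.57278718 0.16036521 0.12694431] [ 9.99921126e-01 -1.25275977e-02  8.82816535e-04 -1.49974213e-04]
```

```bash
python3 -m crank '[[[0.165,0.3,-0.6,0,0,0,85],[0,0,-0.9,0,0,0,85],[0,0,-0.64,0,0,0,85],[0,0,0,0,0,0,85],[0,0,0,0,0,0,52],[0,0,0,0,0,0,52],[0,0,0,0,0,0,52]]]' 25;  python3 -m crank '[[[0,0,0.4,0,0,0,52],[0,0,0.8,0,0,0,52],[0,0,0.9,0,0,0,52],[0,0,0.5,0,0,0,52],[0,0,0,0,0,0,52],[0,0,0,0,0,0,52]]]'
python3 held.py w19
```

```text
clock: 34.62
position: [0.5838, 0.179, 0.0001]
ee_rot: [1.0, -0.012, 0.002, -0.0]
ft_force: [-1.1, -0.4, 6.6]
grip_width: 0.687
clock: 35.38
position: [0.582, 0.1784, 0.1538]
ee_rot: [1.0, -0.012, 0.0, 0.0]
ft_force: [-0.5, 0.6, -1.3]
grip_width: 0.684
[0.58197773 0.17840299 0.15375936] 0.6837103923521021 n 12030 toolz top 5/50/95 [-0.0139 -0.0129 -0.0107]
y ctr 0.0007 0.06
tilt [ 0.003 -0.013]
```

View pics/w19.png

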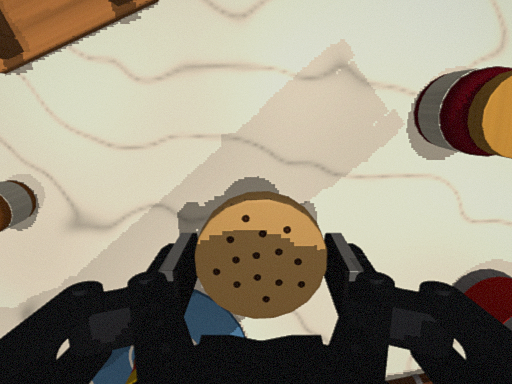

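```bash
python3 -m crank '[[[-0.45,-0.83,0,0,0,0,52],[-0.45,-0.83,0,0,0,0,52],[-0.45,-0.83,0,0,0,0,52],[-0.46,-0.84,0,0,0,0,52],[0,0,-0.7,0,0,0,52],[0,0,-0.3,0,0,0,52],[0,0,0,0,0,0,52],[0,0,0,0,0,0,52]]]'
```

```text
clock: 36.42
position: [0.4742, -0.0196, 0.0939]
ee_rot: [1.0, -0.011, 0.0, -0.001]
ft_force: [-0.4, 0.1, -0.0]
grip_width: 0.689
```

```bash
python3 -m crank '[[[-0.01,-0.03,-0.2,0,0,0,52],[0,0,-0.05,0,0,0,52],[0,0,0,0,0,0,52],[0,0,0,0,0,0,52]]]'
```

```text
clock: 36.92
position: [0.473, -0.023, 0.0781]
ee_rot: [1.0, -0.012, 0.0, -0.0]
ft_force: [0.4, -0.4, 0.9]
grip_width: 0.683
```

```bash
python3 -m crank '[[[0,0,0,0,0,0,66],[0,0,0,0,0,0,72],[0,0,0.1,0,0,0,76],[0,0,0.6,0,0,0,80],[0,0,0.9,0,0,0,85],[0,0,0.5,0,0,0,85],[0,0,0,0,0,0,85]]]'
python3 stk.py w20 .085 .068 .05 .03 .016
python3 - <<'E'
from meas import *
im,d,k=cam('scene');cv2.imwrite('pics/s20.png',cv2.resize(im[130:300,150:420],None,fx=2.8,fy=2.8))
E
```

```text
clock: 37.8
position: [0.4742, -0.0231, 0.2064]
ee_rot: [1.0, -0.012, 0.002, 0.001]
ft_force: [-0.9, -0.5, -0.3]
grip_width: 0.994
stack 0.085 [(0.4728, -0.0235, 'r30mm', 'z90 0.0920', np.int32(3907), array([258., 185.]))]
stack 0.068 [(0.4728, -0.0235, 'r30mm', 'z90 0.0920', np.int32(3969), array([258., 184.]))]
stack 0.05 [(0.4728, -0.0235, 'r30mm', 'z90 0.0920', np.int32(4116), array([258., 183.]))]
stack 0.03 [(0.4728, -0.0235, 'r30mm', 'z90 0.0920', np.int32(4228), array([258., 182.]))]
stack 0.016 [(0.4726, -0.0219, 'r31mm', 'z90 0.0919', np.int32(4563), array([258., 179.]))]
[ 0.47326166 -0.0232767   0.20482544]
```

View pics/w20.png

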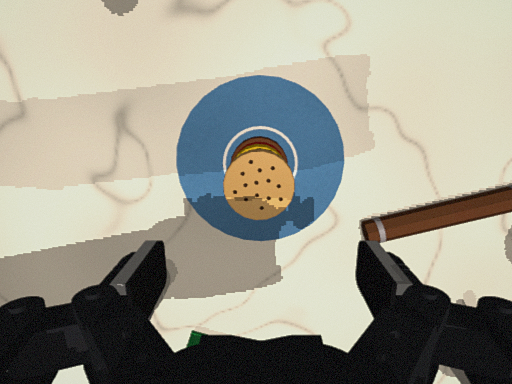

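View pics/s20.png

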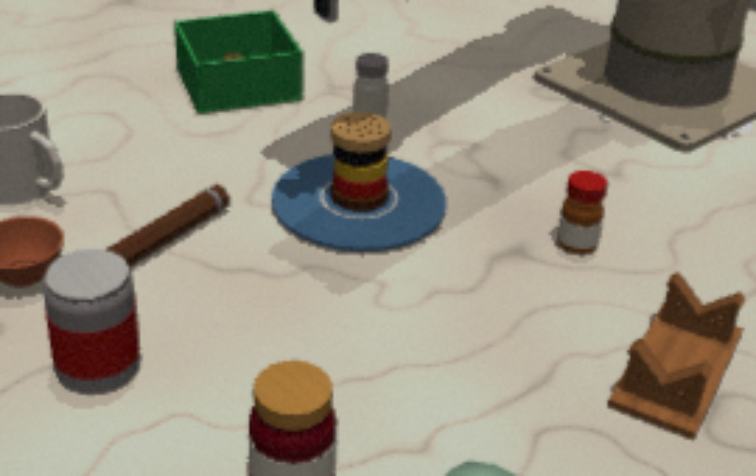

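The stack is complete: the oat round sits seeds up with its top at 0.092, about 3 mm off centre. Now the muddler, starting with a wrist view over it.

```bash
python3 -m crank '[[[0.85,-0.3,0,0,0,-1,85],[0.85,-0.4,0,0,0,-1,85],[0.7,-0.4,0,0,0,-1,85],[0,0,0,0,0,-1,85],[0,0,0,0,0,-1,85],[0,0,0,0,0,-1,85],[0,0,0,0,0,-1,85],[0,0,0,0,0,-1,85]]]'; python3 -m crank '[[[0,0,0,0,0,-1,85],[0,0,0,0,0,-1,85],[0,0,0,0,0,-1,85],[0,0,0,0,0,-1,85],[0,0,0,0,0,-1,85],[0,0,0,0,0,-1,85],[0,0,0,0,0,-1,85],[0,0,0,0,0,0,85]]]'
cat > mud.py <<'E'
from meas import *
import sys
o=manip.get_obs();im,d,k=cam('wrist');P=cloud(k,d);cv2.imwrite('pics/%s.png'%sys.argv[1],im)
c=np.array([float(sys.argv[2]),float(sys.argv[3])]);zl,zh=float(sys.argv[4]),float(sys.argv[5])
m=((np.linalg.norm(P[...,:2]-c,axis=-1)<.105)&(P[...,2]>zl)&(P[...,2]<zh)&(d>0)).astype(np.uint8)
n,l,s,cc=cv2.connectedComponentsWithStats(m);i=1+s[1:,4].argmax();p=P[l==i]
r=cv2.minAreaRect((p[:,:2]*1000).astype(np.float32));x=p[:,:2]-p[:,:2].mean(0);w,v=np.linalg.eigh(x.T@x)
print('rect',r,'axis deg',np.degrees(np.arctan2(v[1,1],v[0,1])),'z',np.percentile(p[:,2],[10,50,90,98]).round(4),s[i])
q=o['ee_rot'];print(o['position'],'yaw',np.degrees(2*np.arctan2(q[1],q[0])),o['joint_pos'].round(2))
E
python3 mud.py w21 .679 -.08 .008 .04
```

```text
clock: 38.9
position: [0.6162, -0.0887, 0.2021]
ee_rot: [0.935, -0.354, -0.001, 0.0]
ft_force: [-0.9, -0.2, 0.0]
grip_width: 1.0
clock: 39.9
position: [0.6163, -0.0888, 0.2025]
ee_rot: [0.786, -0.618, -0.001, 0.001]
ft_force: [-0.2, -0.3, 0.2]
grip_width: 0.996
rect ((678.217529296875, -81.98733520507812), (180.4097442626953, 27.66733741760254), 12.992509841918945) axis deg -166.91588107768305 z [0.0188 0.0239 0.0257 0.0265] [ 255    2   31  195 5162]
[ 0.616296   -0.08876284  0.2025337 ] yaw -76.33620598327377 [ 0.64  0.45 -0.77  1.47  0.31  1.35 -1.48]
```

View pics/w21.png

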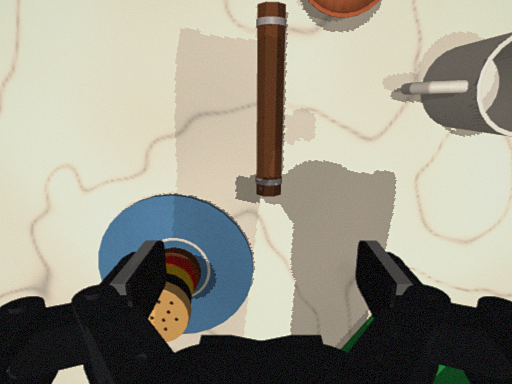

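The muddler's centre is (0.678, -0.082) with its axis at 13.0°, 180 × 27 mm, top at 0.026. All of that agrees with the text.

```bash
python3 -m crank '[[[0.9,0.1,0,0,0,-0.13,65],[0.13,0.02,-0.8,0,0,0,65],[0,0,-1,0,0,0,60],[0,0,-0.9,0,0,0,60],[0,0,-0.6,0,0,0,60],[0,0,0,0,0,0,60],[0,0,0,0,0,0,60]]]' 40; python3 -m crank '[[[0,0,0,0,0,0,15],[0,0,0,0,0,0,15],[0,0,0,0,0,0,15],[0,0,0,0,0,0,15]]]' 40
```

```text
clock: 40.83
position: [0.6796, -0.0816, 0.0077]
ee_rot: [0.783, -0.623, 0.001, -0.001]
ft_force: [0.5, -0.6, 1.2]
grip_width: 0.703
clock: 41.32
position: [0.6796, -0.0819, 0.0078]
ee_rot: [0.782, -0.623, 0.001, -0.001]
ft_force: [-1.2, 0.5, 6.8]
grip_width: 0.291
```

```bash
python3 -m crank '[[[0,0,0.4,0,0,0,15],[0,0,0.9,0,0,0,15],[0,0,0.9,0,0,0,15],[0,0,0.5,0,0,0,15],[0,0,0,0,0,0,15],[0,0,0,0,0,0,15]]]'; python3 mud.py w22 .678 -.082 .145 .2
```

```text
clock: 42.08
position: [0.6783, -0.082, 0.168]
ee_rot: [0.782, -0.623, -0.0, 0.0]
ft_force: [-0.5, 1.0, -1.7]
grip_width: 0.288
rect ((701.0728149414062, -76.18128967285156), (130.58956909179688, 52.305580139160156), 12.597553253173828) axis deg -166.99489856194333 z [0.179  0.1843 0.186  0.1953] [  193    41   136   299 20003]
[ 0.67825816 -0.08196091  0.16800792] yaw -77.04202094330621 [ 0.54  0.6  -0.73  1.34  0.4   1.35 -1.53]
```

View pics/w22.png

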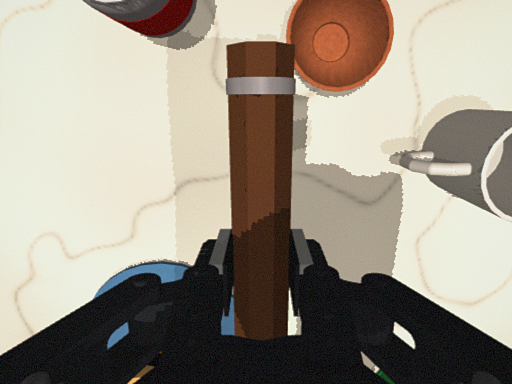

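The muddler is held level, its centre about 5 mm above the TCP. Carrying it high to the cradle.

```bash
python3 -m crank '[[[-0.48,0.77,0,0,0,0.2,15],[-0.48,0.77,0,0,0,0.2,15],[-0.48,0.77,0,0,0,0.2,15],[-0.48,0.77,0,0,0,0.2,15],[-0.48,0.77,0,0,0,0.2,15],[-0.48,0.77,0,0,0,0.2,15],[-0.48,0.77,0,0,0,0.2,15],[-0.48,0.77,0,0,0,0.17,15]]]'; python3 -m crank '[[[-0.46,0.74,0,0,0,0,15],[0,0,-0.5,0,0,0,15],[0,0,0,0,0,0,15],[0,0,0,0,0,0,15]]]'
python3 - <<'E'
from meas import *
o=manip.get_obs();q=o['ee_rot'];print(o['position'],np.degrees(2*np.arctan2(q[1],q[0])),o['grip_width'])
im,d,k=cam('wrist');P=cloud(k,d);cv2.imwrite('pics/w23.png',im)
im,d,k=cam('scene');P=cloud(k,d);cv2.imwrite('pics/s23.png',im)
E
```

```text
clock: 43.12
position: [0.4468, 0.2885, 0.1673]
ee_rot: [0.823, -0.568, -0.0, 0.001]
ft_force: [0.8, -0.3, -0.8]
grip_width: 0.29
clock: 43.62
position: [0.4211, 0.3315, 0.1384]
ee_rot: [0.823, -0.568, -0.0, 0.0]
ft_force: [0.1, -0.0, -0.7]
grip_width: 0.286
[0.42110647 0.3315445  0.13836294] -69.26162151768652 0.2862179719649135
```

View pics/w23.png

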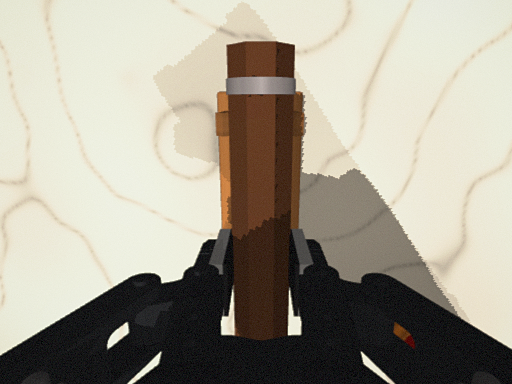

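View pics/s23.png

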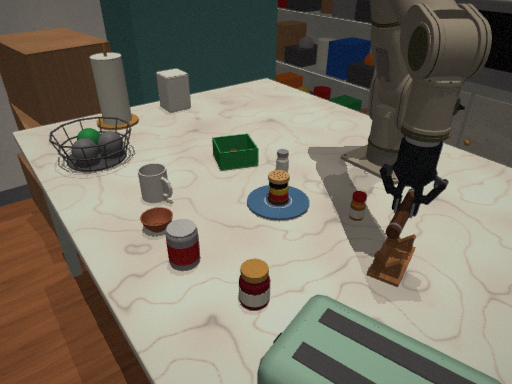

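It is aligned over the cradle. Lowering.

```bash
python3 -m crank '[[[0,0,-0.8,0,0,0,15],[0,0,-0.5,0,0,0,15],[0,0,-0.15,0,0,0,15],[0,0,0,0,0,0,15],[0,0,0,0,0,0,15]]]'; python3 -m crank '[[[0,0,-0.08,0,0,0,15],[0,0,0,0,0,0,15],[0,0,0,0,0,0,15]]]'
```

```text
clock: 44.35
position: [0.4215, 0.3327, 0.0526]
ee_rot: [0.823, -0.568, 0.0, -0.001]
ft_force: [-0.2, 0.6, -0.4]
grip_width: 0.291
clock: 44.72
position: [0.4207, 0.3322, 0.0464]
ee_rot: [0.823, -0.568, 0.0, -0.0]
ft_force: [-0.2, -0.5, -1.0]
grip_width: 0.291
```

```bash
python3 -m crank '[[[0,0,-0.06,0,0,0,15],[0,0,0,0,0,0,15],[0,0,0,0,0,0,15]]]'
```

```text
clock: 45.1
position: [0.4208, 0.3325, 0.0431]
ee_rot: [0.823, -0.568, 0.0, -0.0]
ft_force: [-0.6, -1.9, 4.9]
grip_width: 0.295
```

It touched down at TCP 0.043, as predicted. Releasing and backing off.

```bash
python3 -m crank '[[[0,0,0,0,0,0,40],[0,0,0,0,0,0,55],[0,0,0,0,0,0,55],[0,0,0.5,0,0,0,55],[0,0,0.9,0,0,0,60],[0,0,1,0,0,0,60],[-0.4,-0.2,0.4,0,0,0,60],[0,0,0,0,0,0,60]]]'; python3 mud.py w24 .421 .332 .049 .08
python3 - <<'E'
from meas import *
for n in('top','scene'):
    im,d,k=cam(n);P=cloud(k,d);cv2.imwrite(f'pics/{n}24.png',im)
    print(n,'caddy',near(P,im,(.42,-.32),.058,.015,.05))
    for z in(.085,.03,.016): print('stack',near(P,im,(.474,-.022),.07,z,.12))
    for c in((.806,-.116),(.742,-.267),(.811,.039),(.751,.233),(.348,.160),(.345,-.158)): print(near(P,im,c,.06,.036,.12))
E
```

```text
clock: 46.1
position: [0.3964, 0.3206, 0.2125]
ee_rot: [0.823, -0.568, 0.002, -0.001]
ft_force: [0.4, -0.3, 1.0]
grip_width: 0.702
rect ((419.191162109375, 332.6439208984375), (180.7120819091797, 27.420978546142578), 20.6745548248291) axis deg -159.27313857081467 z [0.0542 0.0593 0.0611 0.0618] [ 242   42   32  198 5490]
[0.39643165 0.32057201 0.21254768] yaw -69.16406344316941 [ 0.18  0.22 -1.05  1.75  0.2   1.29 -2.13]
top caddy [(0.443, -0.2964, 'r16mm', 'z90 0.0310', np.int32(138), array([369., 238.])), (0.417, -0.3379, 'r17mm', 'z90 0.0309', np.int32(143), array([386., 248.])), (0.4024, -0.2948, 'r16mm', 'z90 0.0305', np.int32(138), array([369., 254.]))]
stack [(0.4747, -0.027, 'r30mm', 'z90 0.0940', np.int32(512), array([261., 228.]))]
stack [(0.4747, -0.027, 'r30mm', 'z90 0.0940', np.int32(512), array([261., 228.]))]
stack [(0.4747, -0.0254, 'r31mm', 'z90 0.0940', np.int32(530), array([261., 228.]))]
[(0.8071, -0.1176, 'r42mm', 'z90 0.0414', np.int32(180), array([294.,  91.]))]
[(0.7414, -0.2581, 'r51mm', 'z90 0.0908', np.int32(647), array([358., 114.]))]
[(0.8103, 0.037, 'r36
[... 332 characters left out ...]
r31mm', 'z90 0.0950', np.int32(234), array([279., 176.]))]
stack [(0.4733, -0.0211, 'r31mm', 'z90 0.0944', np.int32(550), array([278., 184.]))]
stack [(0.4741, -0.0206, 'r32mm', 'z90 0.0941', np.int32(657), array([278., 187.]))]
[(0.8063, -0.1139, 'r44mm', 'z90 0.0423', np.int32(173), array([156., 216.]))]
[(0.7385, -0.2572, 'r50mm', 'z90 0.0899', np.int32(758), array([153., 178.]))]
[(0.8107, 0.0436, 'r37mm', 'z90 0.1020', np.int32(1183), array([182., 240.]))]
[(0.7522, 0.2379, 'r32mm', 'z90 0.0923', np.int32(1094), array([254., 279.]))]
[(0.3489, 0.1616, 'r21mm', 'z90 0.0773', np.int32(277), array([358., 201.]))]
[(0.346, -0.1554, 'r20mm', 'z90 0.0769', np.int32(178), array([282., 157.]))]
```

View pics/w24.png

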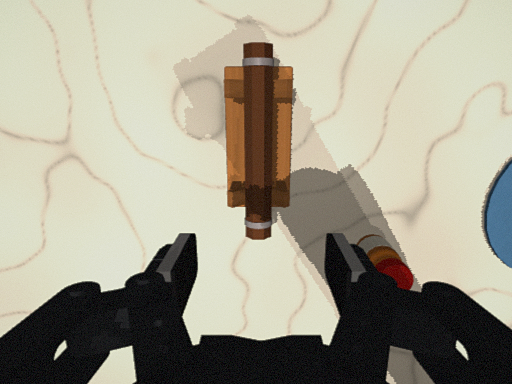

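View pics/top24.png

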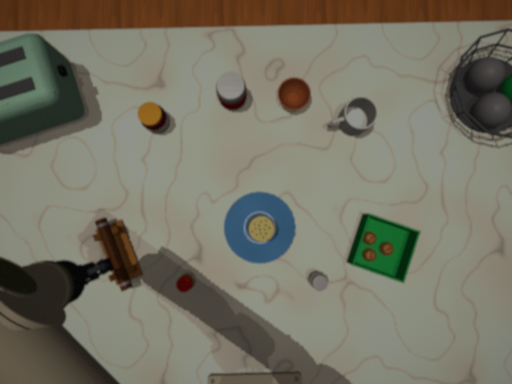

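View pics/scene24.png

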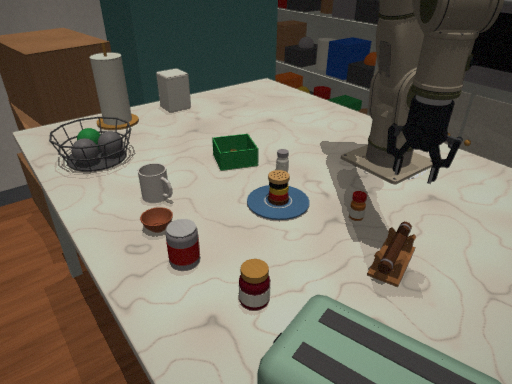

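The muddler is seated: top at 0.061 (centre 0.048), axis 20.7° against the cradle's 20.9°, centre about 2 mm from the seat point. The shells, stack and bystanders are all in place and the robot is clear, so I'm handing in.

```bash
python3 -c "
from workcell import manip
print(manip.hand_in())"
```

```text
the job is handed in; nothing more can be done
None
```

The job is handed in, with every step done at about 46 s of the 210 s allowed. The hand-in gives no verdict, so this rests on my own last camera checks.

- **Shells:** the three that were present are in the caddy, each seen in the top view well inside the walls.
- **Stack:** rye, red, yellow, black, then the oat round with its seeds up, each measured about 3 mm or less from the plate's centre. The top stands at 0.092 m, which matches the sum of the thicknesses.
- **Muddler:** it lies level in both notches. Its centre is 0.048 m up, about 2 mm from the seat point, and its axis is within about 0.2° of the cradle's line.
- **Bystanders:** the jars, can, mug and ramekin show no shift in the top and scene views. The mug's fitted centre read about 10 mm off because that last check included its handle; the picture shows it where it was.
- **Disagreement:** the fixed top and scene cameras differed by about 5 mm in y. I followed the wrist camera, which lay between them and whose heights matched the given sizes.

I noticed no knocked object and no slackened grip during the run.

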